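# Refit the air filter of a bench incubator

### The arm

A 6-joint arm with a two-finger parallel gripper is mounted at the origin on a cart in front of the work surface, level with it; the furniture and walls round the work are solid. World frame = base frame: x ahead of the robot, y to its left, z up, the work surface at z = 0. Lengths are in mm, angles in rad, forces in N, time in s.
With the tool pointing down it reaches from about 350 to 875 mm from the base axis. Payload 4.2 kg.
Tool frame: the origin (TCP) lies on the mounting face of the last link; the fingertips stand 173 mm ahead of it and the grasp point (between the pads) lies 155 mm ahead of it; z points along the fingers, y is the direction in which the jaws open and shut (so a half turn about z gives the same grasp; the last joint's range is limited). The gripper opens to 85 mm and grips with 20 to 120 N. Pads are 22 mm wide; open, the fingers measure 114 mm over their backs; the gripper's body (76 mm by 85 mm) begins 54 mm behind the grasp point. The pads swing forward as they close: fully open they stand 13 mm farther back than shut.
Start: joints at [0.259, 0.385, 0.008, 0, -1.194, -0.259], TCP at [624.98, 0.025, 404.712] pointing down, gripper open.
Joint ranges: [-3.14, 3.14], [-1.21, 2.06], [-1.07, 1.41], [-3.16, 2.05], [-2.99, -0.16], [-3.1, 3.1]. Speed limits (rad/s): [2.79, 2.79, 3.14, 3.14, 3.14, 3.14].

### API

Orientations are given as a unit quaternion [x, y, z, w].
In Python, from bench import arm gives the robot as it stands. The module is installed in compiled form; this text tells all that it offers.
- The arm moves only by the tool play_rows, never from a script. Its argument "moves" is a list of rows, each a list of 3 entries, a list of its own where there are three numbers: the shift along the world's x, y, z in units of 30 cm (1.0 is 30 cm), then the turn about the world's z in units of 30 degrees (1.0 is 30 degrees), then the gripper's target within -1 to 1 (shut at 1, half-way at 0, fully open at -1). In form: [[[x, y, z], turn, jaw], ...]. A call has 1 to 12 rows; each row is the pose to reach, as a shift and turn from the pose measured when the call began; what a row does not reach only later rows make up. A row lasts 1/8 s, in which the tool goes at most 62.5 mm and 10.7 degrees, less where a joint would pass 70% of its speed; a pose out of reach is approached as far as the arm can. A call with a number of a shift or a turn outside -1 to 1 is refused whole. A call with a gripper value outside its range is refused whole. The fingers move at their own pace and stop on an object; the grip force is fixed at half the most. Time passes only in rows, so rows that repeat a pose let the fingers close. It gives the time, the measured TCP pose, the force and the opening at its end, in the units of the state.
- arm.read_state(): the state, without advancing time (a new reading comes with each control period).
- arm.get_image(name): name is "scene" or "side" or "wrist"; returns a dict with "pixels" (400x640x3 uint8, red, green, blue), "vfov" (degrees; the focal length in pixels is half the picture's height over the tangent of half this angle, whatever the lens; pixels are square), "cx", "cy" (the principal point, pixels), "xyz" and "rotation" of the camera in the world. Camera axes: x right, y up, looking along -z (the intrinsics and any distortion apply to the point x, -y, -z); pixel columns grow to the right and rows downward; lengths in mm; the calibration is good to about 2 mm. A picture is of the moment at which its call begins. There is no depth.
- arm.job_done(): hands the job in, once; it reports no verdict.
Trained networks look in a picture, given as the dict that the camera call returned (one of the last four; its "shot" number tells which), for a name from the list of things; names that differ only in an ending like _2 or _b are one class to them, and where a whole thing is asked for, a point or a joint stands for the part that bears it (a point fixed in the world has none). Each returns a list of dicts, best first, with "conf" (0 to 1); they miss things now and then, are a little off and sometimes report something else, mostly with a low value. They report only what shows in the picture. A call takes as long as a camera call.
- arm.look_for(name, picture): "centre" ([x, y, z] in mm, in world coordinates, good to about 4 mm: the middle of the surface that is visible of it).
The state is a dict: "clock": time; "joints": joint angles; "joint_vel": joint speeds; "joint_efforts": joint torques, N m; "position": TCP position; "ee_rot": TCP orientation; "contact_force": force on the tool from outside, world axes, zero at the start; "wrist_torque": the same for the moment, N m; "gripper_width": finger opening in mm.
Only numpy, scipy, OpenCV 4.12 (cv2) and the standard library are available. Lean on these libraries where they do the work, as an engineer would, in place of code of your own. Each camera call takes 0.05 s, during which the arm holds its last target.

### The job

Refit the cleaned air filter in the sloping front of the incubator: hook its two lugs under the steel lip at the lower end of the opening while its upper edge is still raised, then lower the upper edge and press it home until the filter lies flat and the sprung catch has snapped over it. Then push the green reset plunger fully in and let it come back out, and leave the other things on the bench where they are.

Things in the scene. Friction and masses are not known exactly. Their poses are not given: they have to be found in the camera images.
- filter: loose filter cassette, 0.11 to 0.22 kg, at first flat on the worktop, grip up, lug end roughly toward the robot. Dark frame 105 x 96 x 12 mm (x -48.5 to 56.5, y +-48, z 0 to 12), pale pleats, blue grip. Origin: middle of its 125 mm length, on the underside; x from lug end to catch end, z out of the face with the grip. Catch ledge at the +x end: x 56.5 to 62.5, y +-30, z 0 to 4
- filter_grip (a point): on the filter's blue grip at filter x 10, y 0, z 25 mm; axes as the filter's. The grip is an upright rib, x 4 to 16 (12 mm thick), y +-28, z 12 to 38 mm; take it across its 12 mm
- filter_lugs (a point): midway between the tips of the filter's two lugs, on the underside (filter x -62.5, y 0, z 0); axes as the filter's. Lugs: flat tongues at its -x end, 14 mm long (x -62.5 to -48.5), 4 mm thick (z 0 to 4), each 20 mm wide, centred at y +28 and -28
- incubator: fixed bench instrument, 245 x 200 x 125 mm (x, y, z): white case on a dark shell, aluminium block with wells on top at the back, front sloping 20 degrees down toward its -x side. Origin: middle of its underside; -x is its front, z up. It stands at the left or the right, turned by up to 0.2 rad
- bay (a point): frame of the opening in the sloping front. Origin: floor of the opening, middle of its lower end wall; x up the slope, y across to the left, z out of the slope. Opening x 0 to 127, y +-50.5 mm; floor z 0, case face z 12. Filter home: axes along these, origin at x 62.5 to 64.5, y within 2.5, z 0, face flush with the case
- bay_lip (a point): middle of the free edge of the steel lip over the lower end of the opening (bay x 10, y 0, z 9 mm); axes as the bay's. The lip covers bay x 0 to 10 over the full width, z 9 to 12; 9 mm is free under it. With the lug tips at bay x 0 to 3 the filter fits under it tilted up to 20 degrees from the floor
- catch (a joint): sprung catch at the upper end of the opening: steel nose 24 mm wide, bevelled on top, at bay x 122 to 127, z 5 to 14 mm. Value in m: 0 = out (rest), up to 0.007 = pushed up the slope; spring 2 to 4.5 N. The filter's ledge pushes it back about 3 mm (some 3 to 10 N straight down on the filter's upper end, up to 16 N on its grip); it snaps out over the ledge when the filter is home
- catch_tab (a point): top of the catch's blue thumb tab (bay x 138, y 0, z 20.5 mm), on a dark latch housing on the case: bay x 129 to 152, y +-21, up to z 16.5; axes as the bay's. Need not be touched
- reset_plunger (a joint): green round sprung plunger, 22 mm across, on the sloping face right of the opening (bay x 34, y -89 mm), in a dark round housing 38 mm across. Value in m: 0 = out, 0.010 = fully in, pressed along bay -z; 2.4 N to start, 8 N fully in; springs back when let go
- reset_plunger_top (a point): centre of the plunger's top face; z out of the slope, x up the slope; bay z 38 mm when out, 28 mm when fully in (its housing ends at bay z 24 mm)
- marker: black and white marker pen, 17 x 135 x 16 mm, lying near the front edge; leave alone
- pipette: white pipette, 34 x 221 x 25 mm, lying at the right; leave alone
- tube_red: lying red-capped sample tube, 41 x 87 x 16 mm, at the right; leave alone
- spec_cup: clear specimen cup with yellow cap, 52 x 52 x 57 mm, standing at the front left; leave alone

How it is judged:
By the outcome, as a careful person would: the job done as asked, in the order asked, and still so for the second after the job is handed in, with the robot touching nothing.
It also fails if it takes over 58 s, if anything falls off the work surface, if the arm or the gripper's body presses on something with over 40 N, if the wrist force passes 120 N, or if a joint passes its speed limit or range.

## Working session

There is one attempt and no reset: what is moved stays moved. The work goes in short steps, Python scripts to look and compute and a tool call to move; the robot and the scene stay as the last step left them, time stands still between calls to the robot, and variables do not carry over. Pictures are saved under pics/ and viewed, and the job is handed in when it is done.

Besides the shell and the picture viewer there is one more tool, called after "Call:" as a command line: name --argument value ..., lists and objects as JSON in quotes. play_rows: Moves the arm, as the interface text tells. Shifts and turns lie within -1 to 1; 1 stands for 30 cm of shift or 30 degrees of turn. Its arguments: {"type":"object","properties":{"moves":{"type":"array"}},"required":["moves"]}

```bash
mkdir -p pics
cat > h.py <<'E'
import numpy as np, cv2
from bench import arm
def grab(n,tag):
    p=arm.get_image(n); cv2.imwrite(f'pics/{tag}.png',np.array(p['pixels'])[:,:,::-1]); return p
def proj(p,P):
    P=np.atleast_2d(P); R=np.array(p['rotation']); 
    if R.size==4:
        from scipy.spatial.transform import Rotation; R=Rotation.from_quat(R).as_matrix()
    R=R.reshape(3,3)
    c=(P-np.array(p['xyz']))@R
    f=200/np.tan(np.radians(p['vfov'])/2)
    return np.c_[p['cx']+f*c[:,0]/-c[:,2], p['cy']-f*c[:,1]/-c[:,2]]
E
python3 - <<'E'
from h import *
s=arm.read_state(); print(s)
for n in ['scene','side','wrist']:
    p=grab(n,n+'0'); print(n,{k:v for k,v in p.items() if k!='pixels'})
    for t in ['filter','filter_grip','filter_lugs','incubator','bay','bay_lip','catch','catch_tab','reset_plunger','reset_plunger_top','marker','pipette','tube_red','spec_cup']:
        try: print(t,[(np.round(d['centre'],1).tolist(),round(d['conf'],2)) for d in arm.look_for(t,p)[:2]])
        except Exception as e: print(t,e)
E
```

```text
{'clock': 0.0, 'joints': array([ 2.58582780e-01,  3.85527775e-01,  6.60005488e-03, -4.93181055e-04,
       -1.19398885e+00, -2.58585042e-01]), 'joint_vel': array([-1.14152524e-04, -8.98668707e-04, -3.64198422e-04, -1.05040273e-03,
       -6.64080489e-04,  7.66144214e-05]), 'joint_efforts': array([-9.55001960e-04, -3.92286408e+01,  1.88399577e+01,  4.18616563e+00,
       -4.72148502e-03,  8.27910434e-07]), 'position': array([6.24781734e+02, 2.11015243e-02, 4.03629325e+02]), 'ee_rot': array([-0.70704123,  0.70717149,  0.00073113, -0.00080115]), 'contact_force': array([-0.22677573, -0.5320359 , -0.62589886]), 'wrist_torque': array([ 0.02697242,  0.04142229, -0.00286705]), 'gripper_width': 85.35830104570788}
scene {'vfov': 43.931736563582476, 'cx': 318.04508329877694, 'cy': 203.71455921987814, 'xyz': array([-135.71985488, -984.71263347,  844.86213396]), 'rotation': array([ 0.46299977, -0.14750768, -0.24651089,  0.83851361]), 'shot': 1}
filter [([609.1, 188.7, 9.2], 0.83)]
filter_grip [([611.9, 186.6, 10.4], 0.86)]
filter_lugs [([612.3, 189.4, 8.2], 0.68)]
incubator [([623.0, -107.2, 76.1
[... 1420 characters left out ...]
5.00884752, 372.83579833]), 'rotation': array([ 2.96012849e-04, -1.49261508e-01,  9.88797693e-01,  1.93597170e-04]), 'shot': 3}
filter [([615.4, 189.3, 7.9], 0.9)]
filter_grip [([613.4, 182.3, 6.4], 0.94)]
filter_lugs [([617.4, 185.4, 8.0], 0.72)]
incubator [([651.2, -64.6, 100.6], 0.83)]
bay [([648.7, -63.8, 99.5], 0.74), ([653.2, -36.0, 108.4], 0.22)]
bay_lip [([644.7, -65.0, 100.0], 0.61)]
catch [([657.3, -34.4, 116.9], 0.85)]
catch_tab [([653.3, -37.0, 109.4], 0.57), ([644.7, -65.0, 99.6], 0.47)]
reset_plunger [([562.8, -124.2, 92.7], 0.73)]
reset_plunger_top [([564.9, -130.2, 91.5], 0.66)]
marker [([407.2, 74.1, 14.8], 0.93)]
pipette []
tube_red [([610.5, 181.0, 7.5], 0.16)]
spec_cup []
```

View pics/scene0.png

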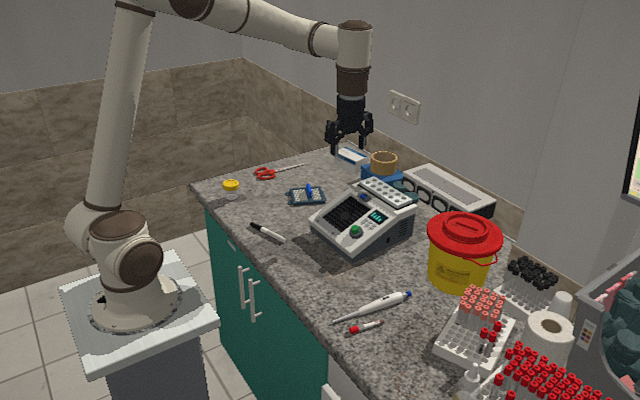

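View pics/side0.png

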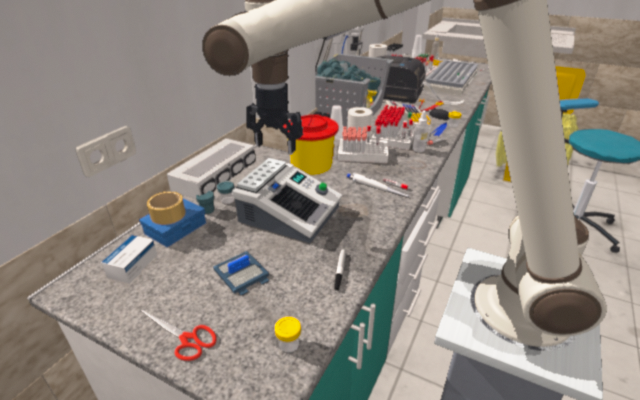

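View pics/wrist0.png

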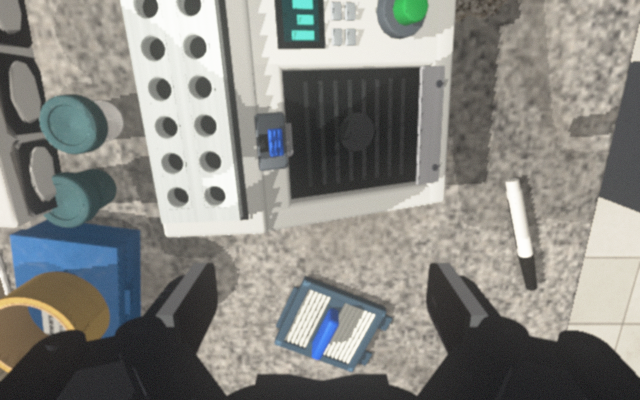

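The tool can only yaw, so I'll take the rib by its two ends. That lets the filter pivot in pitch when its catch end is pressed on the case. First I need accurate poses, so I'll zoom in.

Run:
```python
import cv2
a=cv2.imread('pics/wrist0.png')
def z(img,x,y,w,h,s,n):
    c=cv2.resize(img[y:y+h,x:x+w],None,fx=s,fy=s,interpolation=cv2.INTER_CUBIC)
    for i in range(0,w,20): cv2.putText(c,str(x+i),(i*s,8),0,.3,(0,0,255),1); cv2.line(c,(i*s,0),(i*s,c.shape[0]),(0,0,255) if 0 else (90,90,255),1) if i%20==0 and 0 else None
    for j in range(0,h,20): cv2.putText(c,str(y+j),(0,j*s+4),0,.3,(0,0,255),1)
    cv2.imwrite(n,c)
z(a,240,0,220,140,3,'pics/w0a.png'); z(a,240,60,220,150,3,'pics/w0b.png'); z(a,260,260,140,130,4,'pics/w0c.png')
b=cv2.imread('pics/scene0.png'); z(b,270,170,160,100,4,'pics/s0a.png')
b=cv2.imread('pics/side0.png'); z(b,210,150,150,145,4,'pics/d0a.png')
```

```text
(no output)
```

View pics/w0a.png

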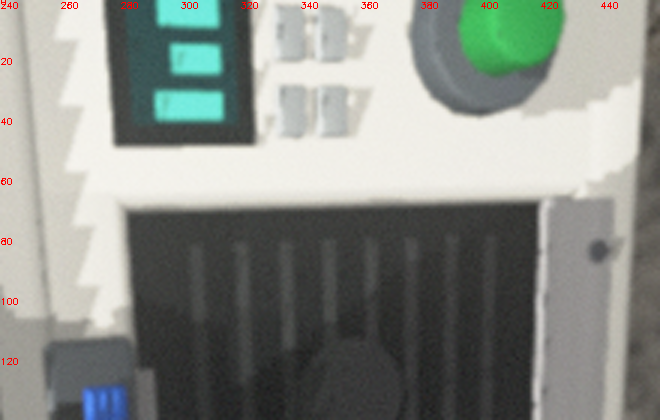

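View pics/w0b.png

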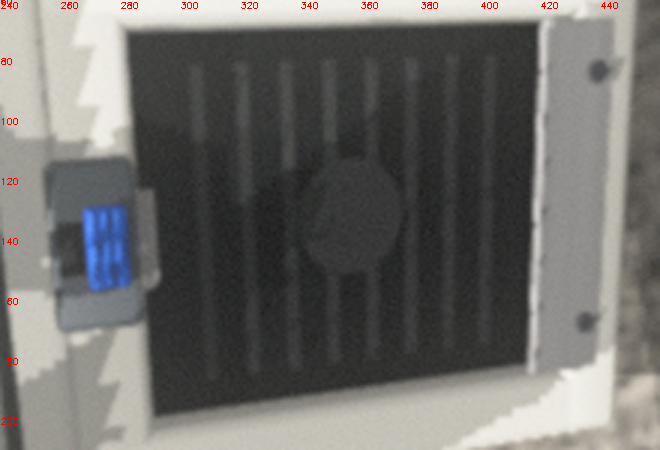

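View pics/w0c.png

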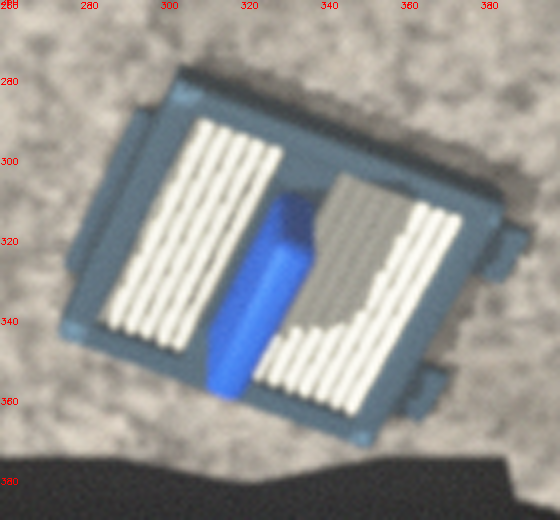

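View pics/s0a.png

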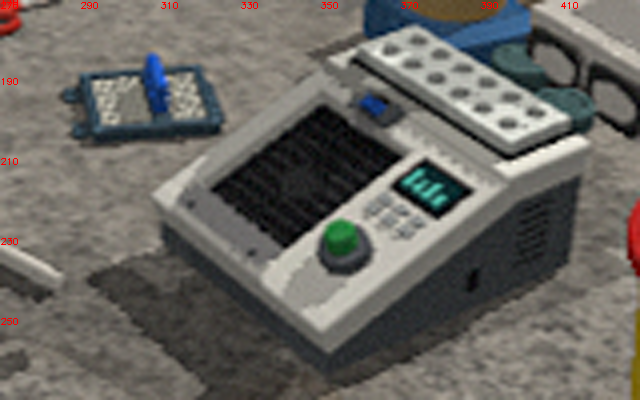

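View pics/d0a.png

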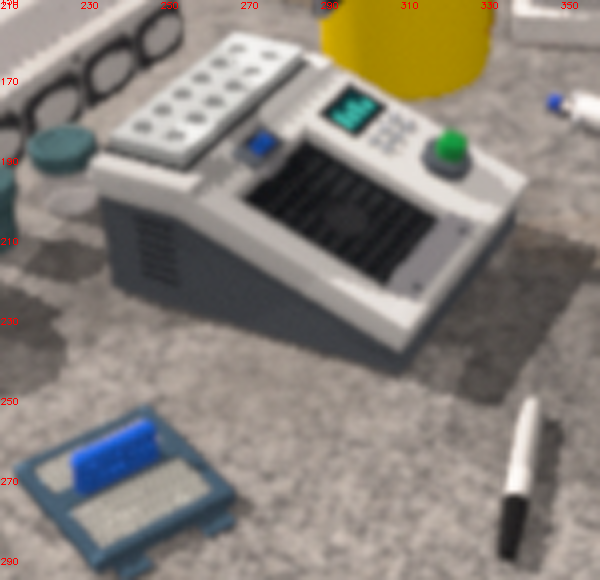

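```bash
cat > fit.py <<'E'
from h import *
from scipy.optimize import least_squares
import pickle
def Rz(a): c,s=np.cos(a),np.sin(a); return np.array([[c,-s,0],[s,c,0],[0,0,1]])
S=np.radians(20); Ry=np.array([[np.cos(S),0,-np.sin(S)],[0,1,0],[np.sin(S),0,np.cos(S)]])
def bayw(q,P): return np.array(q[:3])+np.atleast_2d(P)@(Rz(q[3])@Ry).T
def filw(q,P): return np.array([q[0],q[1],0])+np.atleast_2d(P)@Rz(q[2]).T
E
python3 - <<'E'
from fit import *
p={n:grab(n,n+'1') for n in ['scene','side','wrist']}
B=dict(wrist=[([127,-50.5,12],(282.3,70.7)),([127,50.5,12],(290,198.3)),([10,-50.5,12],(420.3,66.7)),([10,50.5,12],(416.7,184)),([138,0,20.5],(275.3,142.3))],
scene=[([127,-50.5,12],(371.2,209.2)),([127,50.5,12],(351.2,195.7)),([10,-50.5,12],(342.5,232.5)),([10,50.5,12],(323,217)),([34,-89,38],(355,226.5))],
side=[([127,-50.5,12],(287.5,185.5)),([127,50.5,12],(272,199.2)),([10,-50.5,12],(319.2,204.2)),([10,50.5,12],(306.7,220.5)),([34,-89,38],(323,185))])
F=[([56.5,-48,12],(306.2,282)),([56.5,48,12],(277.5,342)),([-48.5,-48,12],(385,313.2)),([-48.5,48,12],(351.2,369.2))]
def res(q,names):
    return np.concatenate([(proj(p[n],bayw(q,[a for a,_ in B[n]]))-[b for _,b in B[n]]).ravel() for n in names])
for names in (['wrist'],['scene','side'],['wrist','scene','side']):
    r=least_squares(res,[560,-60,40,0],args=(names,),loss='soft_l1'); print(names,np.round(r.x,3),np.round(res(r.x,names).reshape(-1,2),1).tolist())
q=r.x
for a in ([10,0,9],[138,0,20.5],[34,-89,38],[127,0,12]): print(a,bayw(q,a).round(1))
g=lambda q:(proj(p['wrist'],filw(q,[a for a,_ in F]))-[b for _,b in F]).ravel()
r=least_squares(g,[610,190,-.4]);print('filter',r.x,g(r.x).round(1)); print(filw(r.x,[[10,0,25],[-62.5,0,0],[0,0,12]]).round(1))
E
```

```text
['wrist'] [ 5.36262e+02 -4.21360e+01  4.10080e+01  3.90000e-02] [[0.1, -1.1], [1.3, 3.9], [-0.5, -0.2], [-1.4, 0.4], [0.3, -0.2]]
['scene', 'side'] [ 5.37486e+02 -4.63360e+01  3.93870e+01  4.90000e-02] [[1.5, 0.5], [-1.1, -1.2], [-0.9, 1.5], [-3.1, 0.4], [0.1, 2.8], [-1.0, -4.0], [-3.6, -0.2], [2.4, -2.1], [-1.1, 0.9], [-0.1, -0.4]]
['wrist', 'scene', 'side'] [ 5.36322e+02 -4.23650e+01  4.03780e+01  4.10000e-02] [[-0.0, -1.1], [1.4, 3.6], [-0.8, -0.5], [-1.6, -0.0], [0.3, -0.4], [0.4, -0.2], [-1.9, -1.8], [-2.2, 0.7], [-4.1, -0.5], [-1.3, 2.0], [-1.1, -3.7], [-4.1, 0.2], [2.3, -1.6], [-1.6, 1.4], [-0.1, 0.1]]
[10, 0, 9] [[542.6 -42.1  52.3]]
[138, 0, 20.5] [[658.9 -37.4 106.8]]
[34, -89, 38] [[ 558.9 -130.5   87.7]]
[127, 0, 12] [[651.5 -37.7  95.1]]
filter [ 6.11272530e+02  1.96883300e+02 -4.22626392e-01] [-0.8 -3.2 -3.9  1.9  3.3 -1.4  1.4  3.9]
[[620.4 192.8  25. ]
 [554.3 222.5   0. ]
 [611.3 196.9  12. ]]
```

Call:
play_rows --moves '[[[-0.01, 0.2, -0.05], -0.35, -1], [[-0.02, 0.4, -0.1], -0.7, -1], [[-0.03, 0.6, -0.2], -1, -1]]'

```text
clock: 2.78
position: [616.4, 176.2, 348.4]
ee_rot: [-0.498, 0.867, -0.0, 0.002]
contact_force: [0.9, -0.5, -0.3]
gripper_width: 85.3
```

Call:
play_rows --moves '[[[0, 0.045, -0.04], -0.35, -0.3], [[0, 0.045, -0.04], -0.7, -0.3], [[0, 0.045, -0.04], -1, -0.3]]'

```text
clock: 3.15
position: [616.3, 190.3, 335.9]
ee_rot: [-0.254, 0.967, -0.001, 0.001]
contact_force: [0.1, -0.2, -0.1]
gripper_width: 55.3
```

Call:
play_rows --moves '[[[0, 0, 0], -0.35, -0.3], [[0, 0, 0], -0.7, -0.3], [[0, 0, 0], -1, -0.3]]'

```text
clock: 3.52
position: [616.3, 190.4, 335.9]
ee_rot: [0.008, 1.0, -0.001, 0.001]
contact_force: [-1.0, 1.0, 0.3]
gripper_width: 55.4
```

Call:
play_rows --moves '[[[0, 0, 0], -0.35, -0.3], [[0, 0, 0], -0.7, -0.3], [[0, 0, 0], -0.8, -0.3], [[0, 0, 0], -0.8, -0.3]]'

```text
clock: 4.03
position: [616.4, 190.4, 335.9]
ee_rot: [0.215, 0.977, -0.001, 0.001]
contact_force: [-0.0, 0.3, -0.0]
gripper_width: 55.5
```

Run:
```python
from fit import *
p=grab('wrist','w2'); print(p['xyz'],p['rotation'])
s=arm.read_state(); print(s['position'],s['ee_rot'],s['joints'],s['gripper_width'],s['clock'],s['contact_force'])
for t in ['filter','filter_grip','filter_lugs']: print(t,arm.look_for(t,p)[:1])
pickle.dump({k:p[k] for k in p},open('w2.pkl','wb'))
```

```text
[548.5241139  221.77300323 303.83438401] [-0.12607448 -0.0797063   0.53250936  0.8331782 ]
[616.35563729 190.3735553  335.8722484 ] [ 2.14829587e-01  9.76650279e-01 -1.36543229e-03  7.85565566e-04] [ 0.55050543  0.46999484 -0.03634621  0.00349359 -1.06522189 -2.55603013] 55.28296997338954 4.075 [-0.44186034  0.84183543 -0.46633041]
filter [{'centre': [609.3, 196.8, 7.9], 'conf': 0.57}]
filter_grip [{'centre': [604.5, 192.6, 6.0], 'conf': 0.59}]
filter_lugs [{'centre': [608.6, 189.4, 8.9], 'conf': 0.83}]
```

View pics/w2.png

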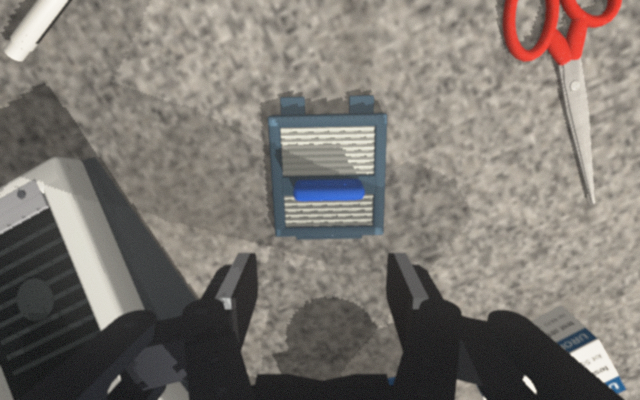

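Run:
```python
import cv2
a=cv2.imread('pics/w2.png')
c=cv2.resize(a[85:250,255:400],None,fx=4,fy=4,interpolation=cv2.INTER_CUBIC)[:600]
cv2.imwrite('pics/w2a.png',c)
```

```text
(no output)
```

View pics/w2a.png

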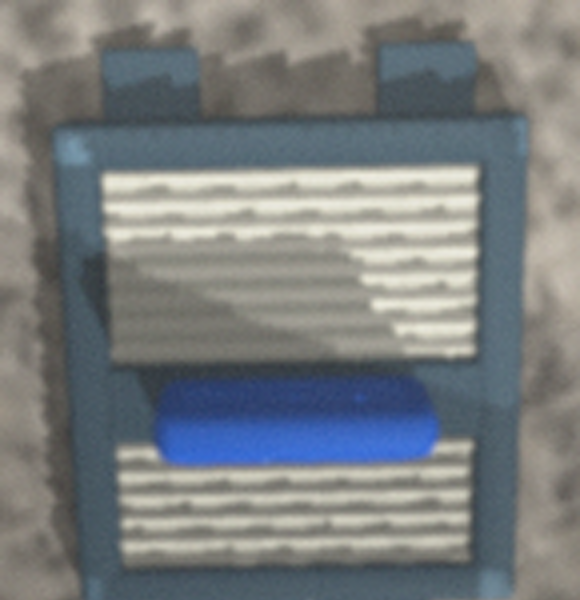

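Run:
```python
import cv2
a=cv2.imread('pics/w2.png')
c=cv2.resize(a[180:250,260:400],None,fx=5,fy=5,interpolation=cv2.INTER_CUBIC)
cv2.imwrite('pics/w2b.png',c)
```

```text
(no output)
```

View pics/w2b.png

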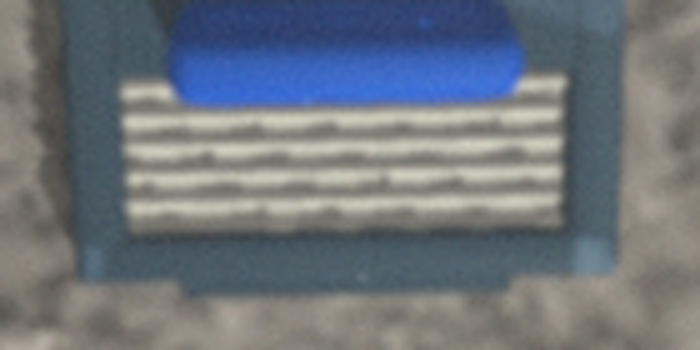

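Run:
```python
from fit import *
p=pickle.load(open('w2.pkl','rb'))
F=[([-48.5,-48,12],(268.7,116.2)),([-48.5,48,12],(386.7,114.5)),([56.5,-48,12],(276,236.4)),([56.5,48,12],(383,234.6)),([-62.5,-38,4],(280.5,97)),([-62.5,38,4],(373.7,95.7)),([10,-28,38],(295,195)),([10,28,38],(364.5,194))]
A=np.array([a for a,_ in F]);b=np.array([b for _,b in F])
def pj(q,P):
    u=proj(p,P)
    if len(q)>3:
        f=200/np.tan(np.radians(p['vfov'])/2); c=np.array([p['cx'],p['cy']]); d=(u-c)/f; r2=(d**2).sum(1,keepdims=True); u=c+f*d*(1+q[3]*r2)
    return u
for q0 in ([610,190,-.4],[610,190,-.4,0]):
    g=lambda q:(pj(q,filw(q,A))-b).ravel()
    r=least_squares(g,q0);print('filter',r.x.round(3),g(r.x).round(1)); print(filw(r.x,[10,0,25]).round(1))
```

```text
filter [ 6.12626e+02  1.98103e+02 -4.14000e-01] [-1.5 -0.5  1.8 -1.2 -1.2  1.7  1.2  1.6 -0.5 -0.2  1.1 -0.8 -2.   0.3
  1.2  0. ]
[[621.8 194.1  25. ]]
filter [ 6.11955e+02  1.98546e+02 -4.14000e-01 -2.10000e-01] [-0.5 -0.1  0.6 -0.5 -0.8  0.6  0.8  0.5  0.4  0.9  0.1  0.6 -1.8 -0.7
  1.3 -1. ]
[[621.1 194.5  25. ]]
```

Call:
play_rows --moves '[[[0.016, 0.013, -0.1], 0.037, -1], [[0.016, 0.013, -0.25], 0.037, -1], [[0.016, 0.013, -0.4], 0.037, -0.8], [[0.016, 0.013, -0.487], 0.037, -0.6], [[0.016, 0.013, -0.487], 0.037, -0.6], [[0.016, 0.013, -0.487], 0.037, -0.6]]'

```text
clock: 4.97
position: [621.8, 194.6, 191.1]
ee_rot: [0.205, 0.979, -0.001, 0.002]
contact_force: [0.7, 0.4, 0.2]
gripper_width: 68.2
```

Run:
```python
from fit import *
p=grab('wrist','w3');s=arm.read_state(); print(s['position'],s['ee_rot'],s['gripper_width'],s['contact_force'])
grab('side','d3')
```

```text
[621.87366954 194.65108501 191.60112367] [ 2.05289940e-01  9.78698756e-01 -3.52926123e-04  2.15913456e-03] 68.10654401466174 [ 0.58241048 -0.63702457  0.97426582]
```

View pics/w3.png

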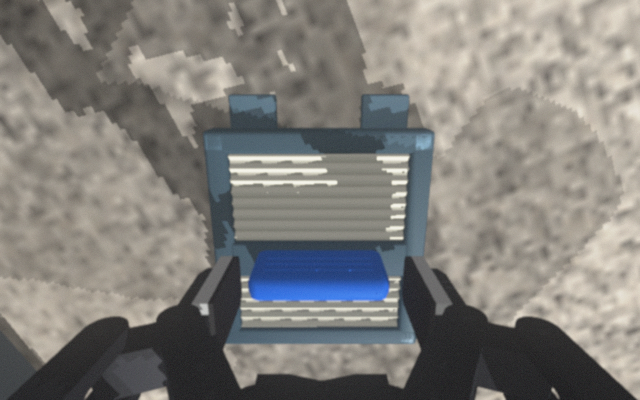

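Run:
```python
from fit import *
p=arm.get_image('wrist');s=arm.read_state()
def pj(P,k=-.2):
    u=proj(p,P); f=200/np.tan(np.radians(p['vfov'])/2); c=np.array([p['cx'],p['cy']]); d=(u-c)/f; r2=(d**2).sum(1,keepdims=True); return c+f*d*(1+k*r2)
a=np.array([-.4,-.92]); # placeholder
xd=np.array([np.cos(-.41),np.sin(-.41)])
for z in (12,38):
  for dx in (-6,0,6):
    print(z,dx,pj([[*(s['position'][:2]+dx*xd),z]]).round(1), proj(p,[[*(s['position'][:2]+dx*xd),z]]).round(1))
```

```text
12 -6 [[320.7 247.7]] [[320.7 247.9]]
12 0 [[320.7 259.7]] [[320.7 260. ]]
12 6 [[320.8 271.3]] [[320.8 271.8]]
38 -6 [[320.6 276.3]] [[320.6 277. ]]
38 0 [[320.7 289.8]] [[320.7 291. ]]
38 6 [[320.8 302.7]] [[320.8 304.5]]
```

Call:
play_rows --moves '[[[0, 0, 0], 0, -0.2], [[0, 0, 0], 0, 0.2], [[0, 0, 0], 0, 0.2], [[0, 0, 0], 0, 0.2], [[0, 0, 0], 0, 0.2]]'

```text
clock: 5.75
position: [622.0, 194.9, 193.0]
ee_rot: [0.205, 0.979, 0.0, 0.003]
contact_force: [-1.3, -0.2, 5.7]
gripper_width: 54.0
```

Call:
play_rows --moves '[[[0, 0, 0.08], 0, 0.2], [[0, 0, 0.25], 0, 0.2], [[0, 0, 0.45], 0, 0.2], [[0, 0, 0.45], 0, 0.2]]'

```text
clock: 6.25
position: [623.1, 195.3, 333.8]
ee_rot: [0.205, 0.979, 0.004, 0.008]
contact_force: [0.1, 0.1, -1.6]
gripper_width: 54.2
```

Run:
```python
from fit import *
p=grab('wrist','w4');s=arm.read_state(); print(s['position'],s['ee_rot'],s['gripper_width'],s['contact_force'],s['wrist_torque'],s['clock'])
```

```text
[622.03455902 194.9139351  330.10701501] [0.20536729 0.97867272 0.00206891 0.00443845] 54.08220965107825 [-0.47609917 -0.25998687 -2.95216873] [ 0.00467897  0.08811925 -0.01486714] 6.3
```

View pics/w4.png

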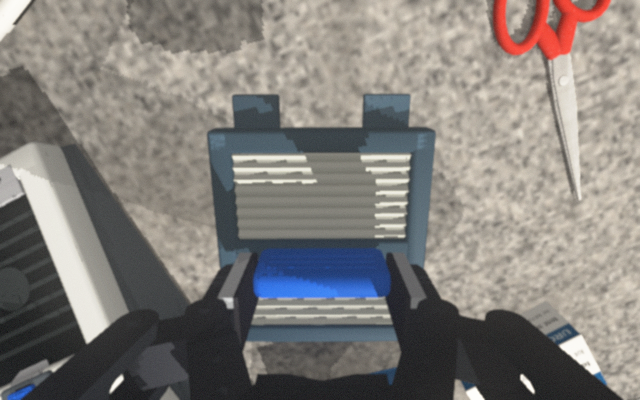

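Call:
play_rows --moves '[[[-0.02, -0.1, 0], 0.3, 0.2], [[-0.05, -0.2, 0], 0.6, 0.2], [[-0.073, -0.283, 0], 0.868, 0.2], [[-0.073, -0.283, 0], 0.868, 0.2], [[-0.073, -0.283, 0], 0.868, 0.2]]'

```text
clock: 6.92
position: [600.0, 110.2, 328.6]
ee_rot: [-0.02, 1.0, 0.003, 0.003]
contact_force: [0.8, -0.1, -1.8]
gripper_width: 54.2
```

Run:
```python
from fit import *
p=grab('wrist','w5');s=arm.read_state(); print(s['position'],s['ee_rot'],s['gripper_width'],s['contact_force'],s['wrist_torque'],s['clock'])
pickle.dump(p,open('w5.pkl','wb'))
for t in ['bay_lip','catch_tab','catch','reset_plunger_top']: print(t,arm.look_for(t,p)[:1])
a=cv2.imread('pics/w5.png'); cv2.imwrite('pics/w5a.png',cv2.resize(a[20:320,0:260],None,fx=2.6,fy=2,interpolation=cv2.INTER_CUBIC))
```

```text
[600.19236296 110.5359234  328.92954004] [-0.02011418  0.99978913  0.00279684  0.0030494 ] 54.1551872275949 [ 0.07491509 -0.17584301 -2.09672123] [ 0.0384971  -0.01665871 -0.03549007] 6.975
bay_lip [{'centre': [600.3, -37.8, 72.4], 'conf': 0.94}]
catch_tab [{'centre': [650.5, -31.7, 106.2], 'conf': 0.75}]
catch [{'centre': [654.3, -35.9, 110.5], 'conf': 0.58}]
reset_plunger_top [{'centre': [579.0, 102.3, 145.8], 'conf': 0.2}]
```

View pics/w5.png

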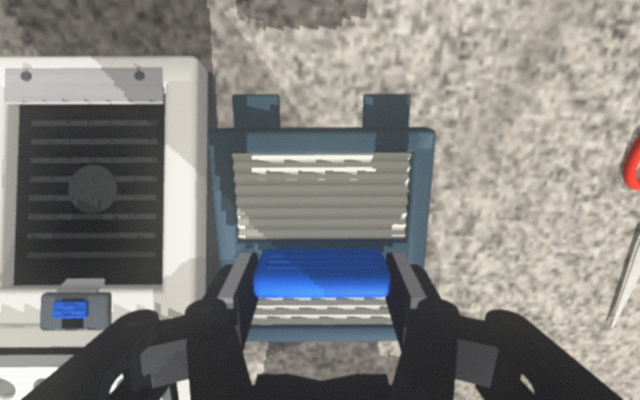

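Run:
```python
import cv2
a=cv2.imread('pics/w5.png')
cv2.imwrite('pics/w5a.png',cv2.resize(a[50:200,0:200],None,fx=4,fy=4,interpolation=cv2.INTER_CUBIC))
cv2.imwrite('pics/w5b.png',cv2.resize(a[200:350,0:200],None,fx=4,fy=4,interpolation=cv2.INTER_CUBIC))
```

```text
(no output)
```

View pics/w5a.png

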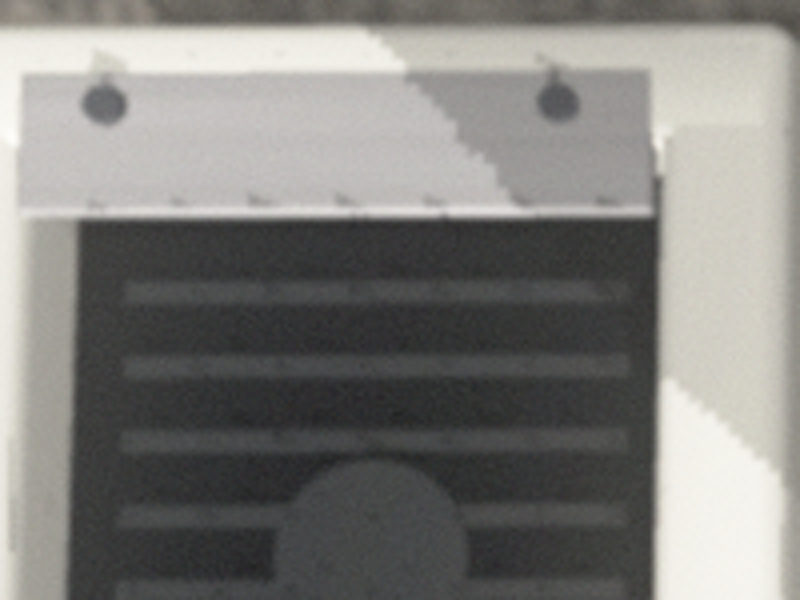

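View pics/w5b.png

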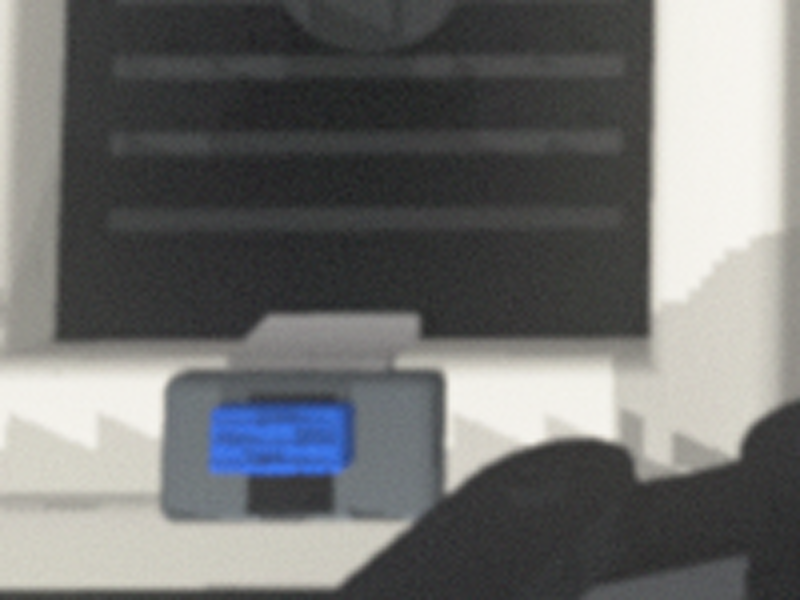

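```bash
cat >> fit.py <<'E'
def pk(p,P,k=-.2):
    u=proj(p,P); f=200/np.tan(np.radians(p['vfov'])/2); c=np.array([p['cx'],p['cy']]); d=(u-c)/f; r2=(d**2).sum(1,keepdims=True); return c+f*d*(1+k*r2)
E
python3 - <<'E'
from fit import *
p=pickle.load(open('w5.pkl','rb'))
B=[([10,50.5,12],(163.7,102)),([10,-50.5,12],(5,102.5)),([127,-50.5,0],(13.7,284.5)),([127,50.5,0],(np.nan,283.7)),([127,50.5,12],(163,290)),([129,-21,16.5],(41.2,293.5)),([129,21,16.5],(110.7,293)),([152,-21,16.5],(40.5,329.5)),([138,0,20.5],(70.7,309.5))]
A=np.array([a for a,_ in B],float);b=np.array([b for _,b in B])
for k0 in ([],[-.2]):
    g=lambda q:np.nan_to_num((pk(p,bayw(q,A),q[4] if len(q)>4 else 0.)-b)).ravel()
    r=least_squares(g,[536,-42,40,.04]+k0,loss='soft_l1');print(r.x.round(3),g(r.x).reshape(-1,2).round(1).tolist())
    q=r.x
for a in ([10,0,9],[138,0,20.5],[34,-89,38],[127,0,12]): print(a,bayw(q,a).round(1))
# filter in hand
from scipy.spatial.transform import Rotation as Ro
s=arm.read_state(); print(np.degrees(Ro.from_quat(s['ee_rot']).as_matrix()).round(2)/57.3)
E
```

```text
[ 5.35221e+02 -4.11600e+01  4.39190e+01  4.40000e-02] [[0.9, -0.2], [0.2, 0.2], [1.6, 0.6], [0.0, 0.1], [-0.8, -2.5], [-0.2, -0.3], [-0.4, -0.4], [-0.6, 2.1], [0.0, 0.1]]
[ 5.35338e+02 -4.11800e+01  4.35890e+01  4.40000e-02  2.00000e-03] [[1.0, -0.1], [0.1, 0.1], [1.5, 0.6], [0.0, 0.1], [-0.7, -2.6], [-0.2, -0.3], [-0.3, -0.4], [-0.6, 2.1], [0.1, 0.1]]
[10, 0, 9] [[541.7 -40.9  55.5]]
[138, 0, 20.5] [[657.9 -35.8 110.1]]
[34, -89, 38] [[ 558.2 -129.3   90.9]]
[127, 0, 12] [[650.5 -36.1  98.3]]
[[-0.9991274  -0.04136126  0.00715532]
 [-0.04118674  0.9991274   0.0061082 ]
 [-0.00750436  0.00575916 -0.99982548]]
```

```bash
cat >> fit.py <<'E'
def held(s,P,zo=192.,pitch=0.,piv=(10,0,28)):
    """filter points -> world; pitch>0 = catch end up, pivot about the rib point piv"""
    from scipy.spatial.transform import Rotation as Ro
    R=Ro.from_quat(s['ee_rot']).as_matrix()
    M=np.c_[-R[:,0],R[:,1],-R[:,2]]  # filter axes
    c,t=np.cos(pitch),np.sin(pitch); Rp=np.array([[c,0,-t],[0,1,0],[t,0,c]])
    v=(np.atleast_2d(P)-piv)@Rp.T+np.array(piv)-np.array([10,0,zo])
    return s['position']+v@M.T
E
python3 - <<'E'
from fit import *
p=pickle.load(open('w5.pkl','rb')); s=arm.read_state()
P=[[-62.5,-38,4],[-62.5,38,4],[-48.5,-48,12],[-48.5,48,12],[56.5,48,12],[4,28,38],[16,28,38]]
for pt in (0,.1): print(pt,pk(p,held(s,P,pitch=pt),0).round(0).tolist())
a=cv2.imread('pics/w5.png')
cv2.imwrite('pics/w5c.png',cv2.resize(a[80:360,190:450],None,fx=2.1,fy=2.1,interpolation=cv2.INTER_CUBIC))
E
```

```text
0 [[231.0, 97.0], [414.0, 96.0], [204.0, 133.0], [441.0, 132.0], [421.0, 349.0], [397.0, 281.0], [395.0, 308.0]]
0.1 [[235.0, 103.0], [409.0, 103.0], [208.0, 136.0], [436.0, 135.0], [423.0, 358.0], [397.0, 278.0], [395.0, 307.0]]
```

View pics/w5c.png

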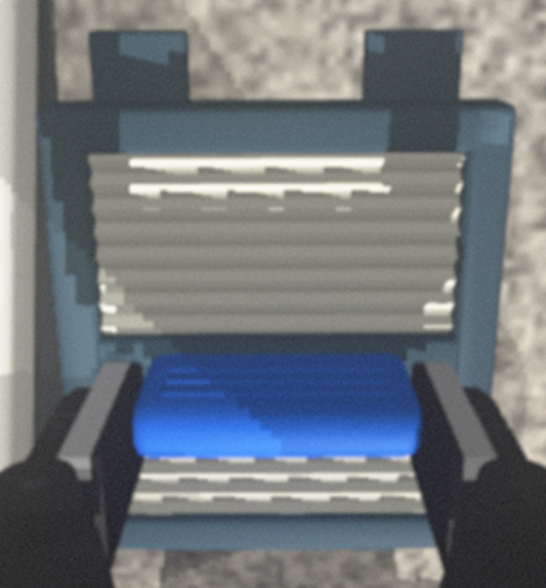

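Run:
```python
from fit import *
p=pickle.load(open('w5.pkl','rb')); s=arm.read_state()
P=np.array([[-62.5,-38,4],[-62.5,38,4],[-48.5,-48,12],[-48.5,48,12],[56.5,0,12],[10,-28,38],[10,28,38]],float)
b=np.array([[232.9,95.2],[410.5,94.8],[208,130],[435,129.5],[np.nan,341],[254,np.nan],[390,np.nan]])
def w(q): 
    h=held(s,P,zo=q[0],pitch=q[1]); return h+np.array([q[2],q[3],0])
g=lambda q:np.nan_to_num(pk(p,w(q),0)-b).ravel()
r=least_squares(g,[192,0,0,0]);print(r.x,g(r.x).reshape(-1,2).round(1).tolist())
```

```text
[ 1.98531647e+02  1.78482619e-03 -4.31917224e-01 -2.80489270e-01] [[0.7, 0.2], [-1.0, 0.2], [-0.1, 0.2], [0.4, 0.2], [0.0, -1.1], [-2.0, 0.0], [2.0, 0.0]]
```

Run:
```python
from fit import *
from scipy.spatial.transform import Rotation as Ro
def ray(xyz,rot,vf,cx,cy,u,v,z):
    f=200/np.tan(np.radians(vf)/2); d=Ro.from_quat(rot).as_matrix()@np.array([(u-cx)/f,-(v-cy)/f,-1]); return np.array(xyz)+d*(z-xyz[2])/d[2]
w0=([625.18815398,-75.00884752,372.83579833],[2.96012849e-04,-1.49261508e-01,9.88797693e-01,1.93597170e-04],58.154548,321.496,199.577)
for u in (213,222,232,240,250): print(u,ray(*w0,u,120,125).round(1),ray(*w0,u,120,112).round(1))
a=cv2.imread('pics/wrist0.png'); cv2.imwrite('pics/w0d.png',cv2.resize(a[40:240,120:300],None,fx=3,fy=3,interpolation=cv2.INTER_CUBIC))
```

```text
213 [698.3 -54.7 125. ] [702.1 -53.6 112. ]
222 [692.2 -54.7 125. ] [695.7 -53.6 112. ]
232 [685.4 -54.7 125. ] [688.6 -53.6 112. ]
240 [680.  -54.7 125. ] [682.9 -53.6 112. ]
250 [673.3 -54.7 125. ] [675.8 -53.6 112. ]
```

View pics/w0d.png

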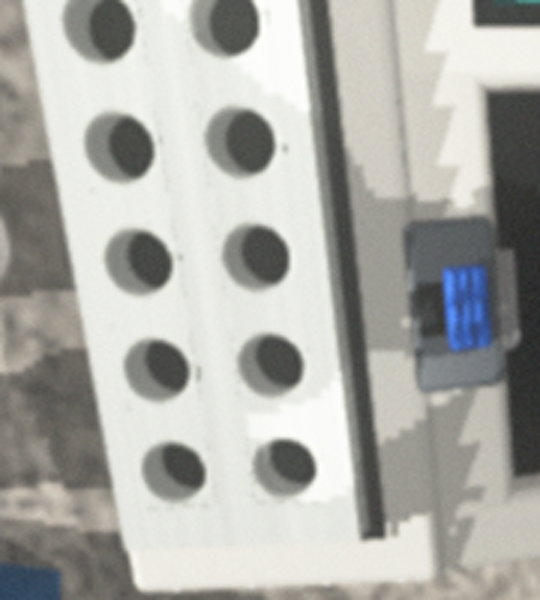

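Call:
play_rows --moves '[[[0.005, -0.12, 0.01], 0.005, 0.2], [[0.01, -0.3, 0.01], 0.005, 0.2], [[0.02, -0.45, 0.01], 0.005, 0.2], [[0.02, -0.495, 0.0], 0.005, 0.2], [[0.02, -0.495, 0.0], 0.005, 0.2], [[0.02, -0.495, 0.0], 0.005, 0.2]]'

```text
clock: 7.92
position: [606.4, -36.7, 329.7]
ee_rot: [-0.023, 1.0, 0.003, 0.004]
contact_force: [0.8, 0.6, -2.0]
gripper_width: 54.0
```

Run:
```python
from fit import *
s=arm.read_state(); print(s['position'],s['ee_rot'],s['contact_force'])
p=grab('wrist','w6');grab('side','d6')
q=[535.3,-41.2,43.5,.044]
print(pk(p,bayw(q,[[10,-50.5,12],[10,50.5,12]]),0))
a=cv2.imread('pics/d6.png'); cv2.imwrite('pics/d6a.png',cv2.resize(a[100:260,190:390],None,fx=4,fy=3.7,interpolation=cv2.INTER_CUBIC))
```

```text
[606.37875676 -36.69755528 329.67925004] [-0.02252346  0.99973478  0.00307094  0.00369223] [ 0.79293581  0.58386408 -2.03049308]
[[237.59957636 100.33998287]
 [395.15617084 100.43044113]]
```

View pics/w6.png

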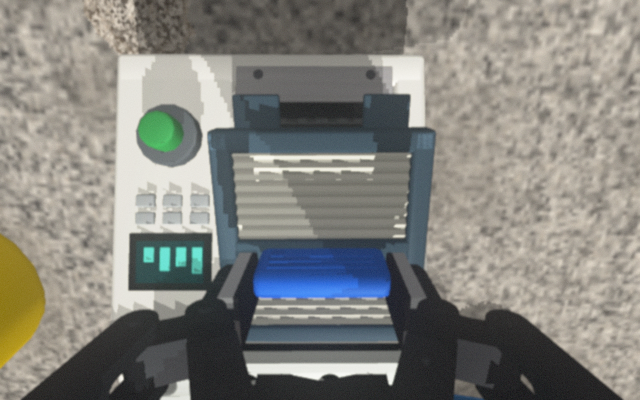

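View pics/d6a.png

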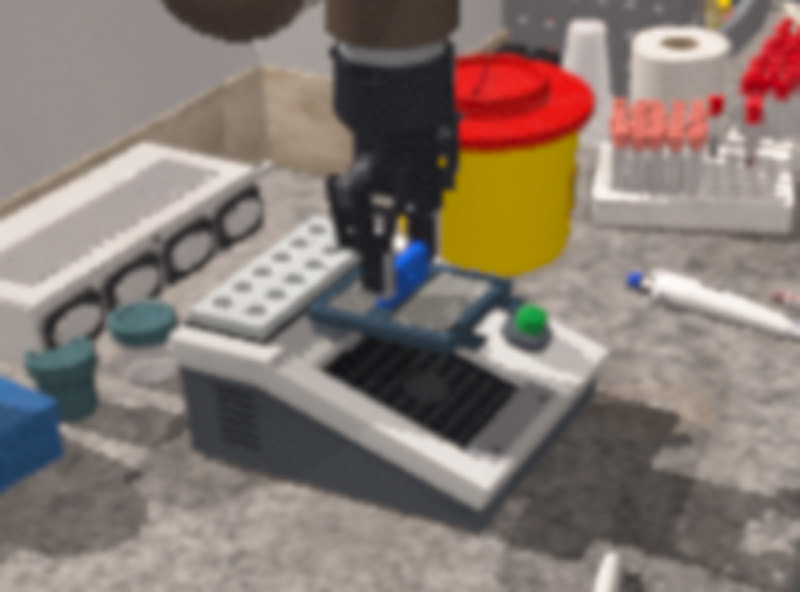

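Run:
```python
from fit import *
a=cv2.imread('pics/w6.png'); cv2.imwrite('pics/w6a.png',cv2.resize(a[50:150,200:440],None,fx=3.3,fy=4,interpolation=cv2.INTER_CUBIC))
s=arm.read_state(); q=np.array([535.3,-41.2,43.5,.044])
M=Rz(q[3])@Ry
for P in ([-62.5,0,0],[62.5,0,0],[10,0,25]): print(P,((held(s,P,zo=196)-q[:3])@M).round(1), held(s,P,zo=196).round(1))
p=arm.get_image('wrist'); print(pk(p,held(s,[[-62.5,-38,4],[-62.5,38,4],[-48.5,-48,12],[-48.5,48,12]],zo=196),0).round(1).tolist())
print(pk(p,bayw(q,[[10,-50.5,12],[10,50.5,12],[10,-50.5,9],[-12,0,12]]),0).round(1).tolist())
```

```text
[-62.5, 0, 0] [[30.9  2.6 84.3]] [[535.4 -38.6 133.3]]
[62.5, 0, 0] [[148.7   2.8  42.4]] [[660.3 -32.9 134.2]]
[10, 0, 25] [[107.6   2.6  83.6]] [[607.6 -35.4 158.8]]
[[232.2, 94.9], [410.0, 94.8], [206.2, 130.1], [436.0, 130.0]]
[[237.4, 100.2], [394.9, 100.4], [238.5, 101.7], [316.3, 66.6]]
```

View pics/w6a.png

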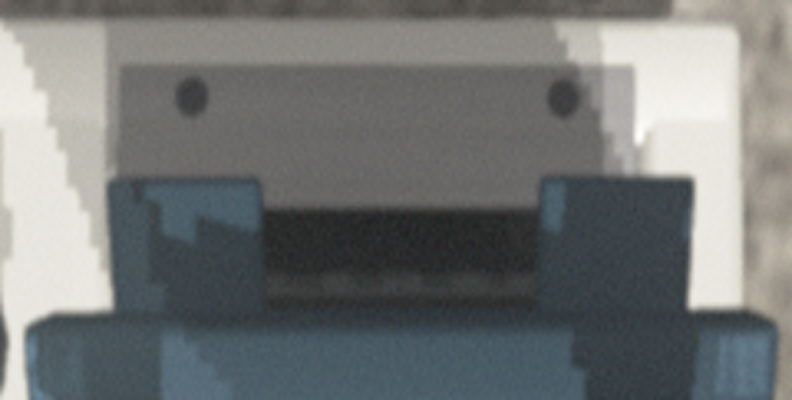

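Call:
play_rows --moves '[[[0, -0.013, -0.04], 0, 0.2], [[0, -0.013, -0.075], 0, 0.2], [[0, -0.013, -0.09], 0, 0.2], [[0, -0.013, -0.1], 0, 0.2]]'

```text
clock: 8.57
position: [605.9, -40.4, 301.0]
ee_rot: [-0.023, 1.0, 0.003, 0.003]
contact_force: [-8.0, 1.0, 11.2]
gripper_width: 54.2
```

Run:
```python
from fit import *
s=arm.read_state(); print(s['position'],s['ee_rot'],s['contact_force'],s['wrist_torque'])
p=grab('wrist','w7');grab('side','d7')
a=cv2.imread('pics/d7.png'); cv2.imwrite('pics/d7a.png',cv2.resize(a[130:250,230:370],None,fx=5,fy=5,interpolation=cv2.INTER_CUBIC))
```

```text
[605.8810046  -40.39135784 301.00380976] [-0.02332224  0.99971988  0.00268668  0.00300429] [-7.97950465  1.00542762 11.2464768 ] [0.63965271 1.72975911 0.13657544]
```

View pics/d7a.png

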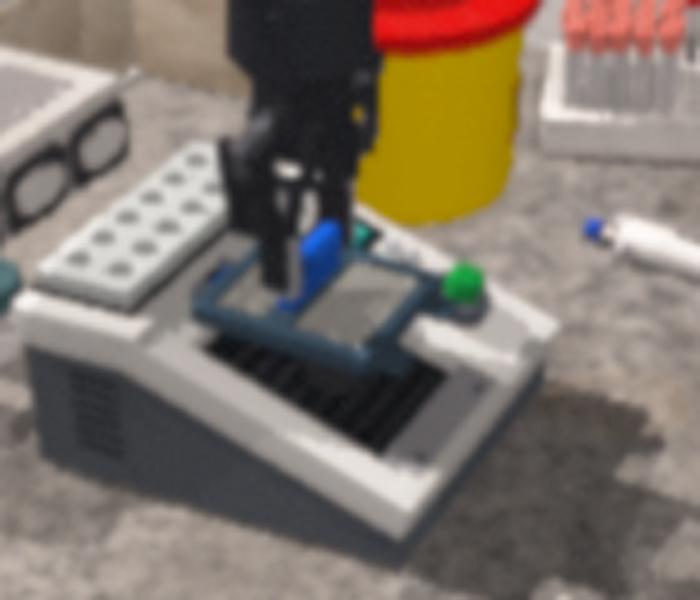

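Call:
play_rows --moves '[[[-0.005, 0, -0.013], 0, 0.2], [[-0.01, 0, -0.026], 0, 0.2], [[-0.015, 0, -0.04], 0, 0.2], [[-0.018, 0, -0.05], 0, 0.2]]'

```text
clock: 9.18
position: [600.0, -40.6, 288.5]
ee_rot: [-0.024, 1.0, 0.002, 0.003]
contact_force: [-7.9, 0.9, 9.3]
gripper_width: 53.9
```

```bash
cat > look.py <<'E'
import sys
from fit import *
t=sys.argv[1]
s=arm.read_state(); print(s['position'],s['ee_rot'],s['contact_force'],s['wrist_torque'],s['gripper_width'],s['clock'])
p=grab('wrist','w'+t);grab('side','d'+t)
a=cv2.imread(f'pics/d{t}.png'); a=cv2.resize(a[130:250,230:350],None,fx=5,fy=5,interpolation=cv2.INTER_CUBIC)
pickle.dump(p,open(f'w{t}.pkl','wb'))
cv2.imwrite(f'pics/d{t}a.png',a)
E
python3 look.py 8
```

```text
[599.95440695 -40.58782032 288.51661111] [-0.02363048  0.9997121   0.00237879  0.00341357] [-7.8723862   0.89121266  9.30269354] [ 0.11828722  1.55567654 -0.00939065] 53.85863290082816 9.175
```

View pics/d8a.png

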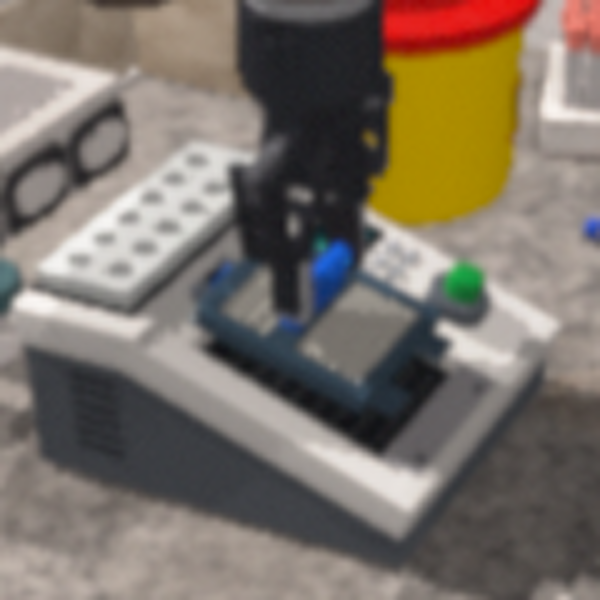

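View pics/w8.png

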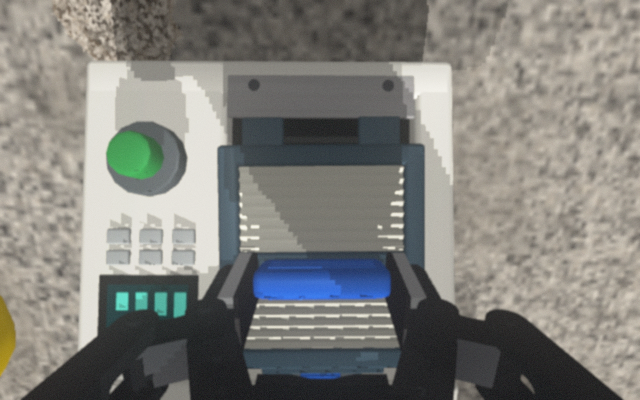

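Run:
```python
import cv2
a=cv2.imread('pics/w8.png')
cv2.imwrite('pics/w8a.png',cv2.resize(a[60:180,205:435],None,fx=3.4,fy=4,interpolation=cv2.INTER_CUBIC))
cv2.imwrite('pics/w8b.png',cv2.resize(a[240:390,205:435],None,fx=3.4,fy=4,interpolation=cv2.INTER_CUBIC))
```

```text
(no output)
```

View pics/w8a.png

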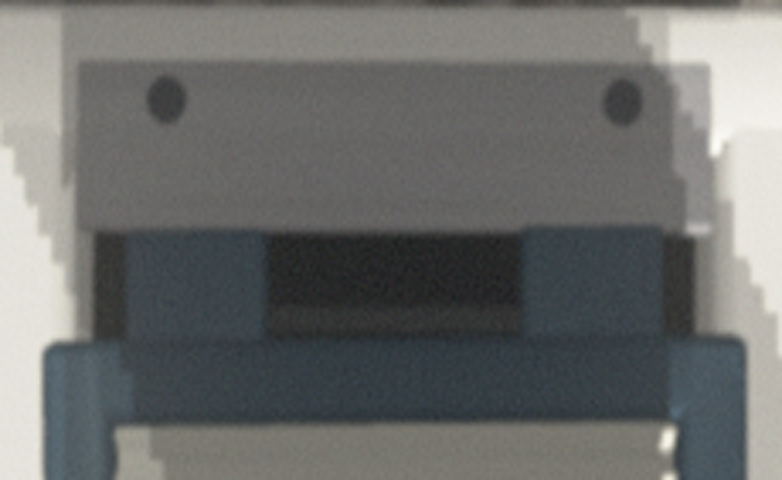

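View pics/w8b.png

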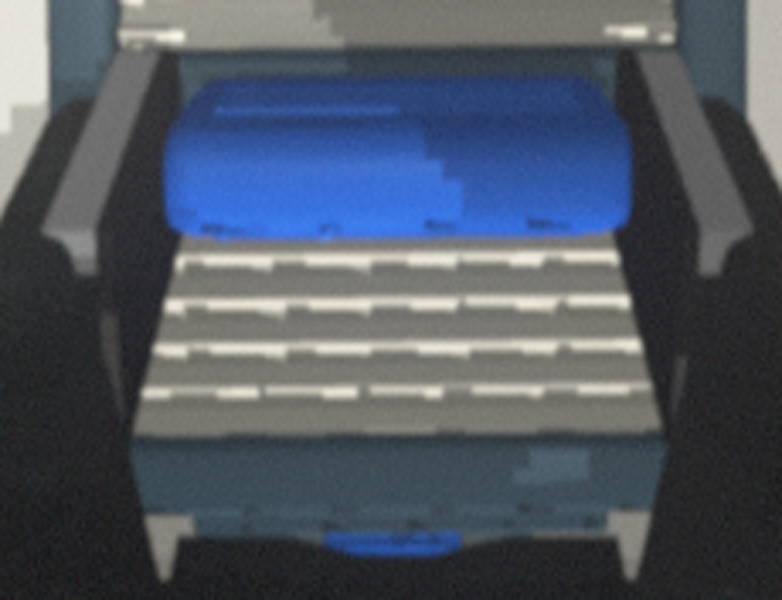

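```bash
cat > fh.py <<'E'
from fit import *
q=np.array([536.3,-42.5,43.,.044]); M=Rz(q[3])@Ry
def fith(p,s,P,b):
    P=np.array(P,float);b=np.array(b,float)
    w=lambda r,P:held(s,P,zo=r[0],pitch=r[1])+np.array([r[2]*np.cos(.044),r[3],0])
    g=lambda r:np.r_[np.nan_to_num(pk(p,w(r,P),0)-b).ravel(),(r[0]-196)*.3,r[2]*.3]
    r=least_squares(g,[196,.3,0,0]);print('zo,pitchdeg,dx,dy',r.x[0].round(1),np.degrees(r.x[1]).round(1),r.x[2:].round(1),g(r.x).round(1).tolist())
    for n,a in dict(lug=[-62.5,0,0],edge=[62.5,0,0],rib=[10,0,38]).items(): print(n,((w(r.x,a)-q[:3])@M).round(1),w(r.x,a).round(1))
E
python3 - <<'E'
from fh import *
p=pickle.load(open('w8.pkl','rb'));s=arm.read_state()
n=np.nan
fith(p,s,[[-62.5,-38,4],[-62.5,38,4],[-48.5,-48,12],[-48.5,48,12],[56.5,0,12],[62.5,0,4]],[[242.4,118],[399.7,117],[218.2,146],[424,145.5],[n,367.5],[n,374]])
print(pk(p,bayw(q,[[10,-50.5,12],[10,50.5,12]]),0))
E
```

```text
zo,pitchdeg,dx,dy 195.3 15.8 [2.2 0.1] [0.4, 0.2, -0.4, 1.2, -0.5, -0.9, 0.5, -0.5, 0.0, 1.2, 0.0, -1.3, -0.2, 0.7]
lug [[15.2 -0.1 27.3]] [[541.2 -42.4  73.8]]
edge [[1.399e+02 1.000e-01 1.890e+01]] [[661.2 -36.9 108.6]]
rib [[90.1 -0.2 60.3]] [[600.2 -39.9 130.5]]
[[227.44562454 117.69845475]
 [414.53249108 118.17391401]]
```

Call:
play_rows --moves '[[[-0.002, 0, -0.013], 0, 0.2], [[-0.004, 0, -0.026], 0, 0.2], [[-0.006, 0, -0.036], 0, 0.2], [[-0.006, 0, -0.043], 0, 0.2]]'

```text
clock: 9.78
position: [597.6, -40.8, 277.2]
ee_rot: [-0.024, 1.0, 0.002, 0.003]
contact_force: [-6.7, 0.8, 8.5]
gripper_width: 53.8
```

```bash
python3 look.py 9
python3 - <<'E'
import cv2
a=cv2.imread('pics/w9.png')
b=cv2.resize(a[60:200,205:435],None,fx=3.4,fy=2,interpolation=cv2.INTER_CUBIC)
c=cv2.resize(a[240:390,205:435],None,fx=3.4,fy=2,interpolation=cv2.INTER_CUBIC)
import numpy as np
cv2.imwrite('pics/w9a.png',np.vstack([b,c]))
E
```

```text
[597.55488826 -40.76856509 277.15591489] [-0.0238823   0.99970804  0.00206387  0.00303656] [-6.68675863  0.84510731  8.52816743] [0.16051916 1.33739394 0.03385648] 53.831250684545374 9.775
```

View pics/w9a.png

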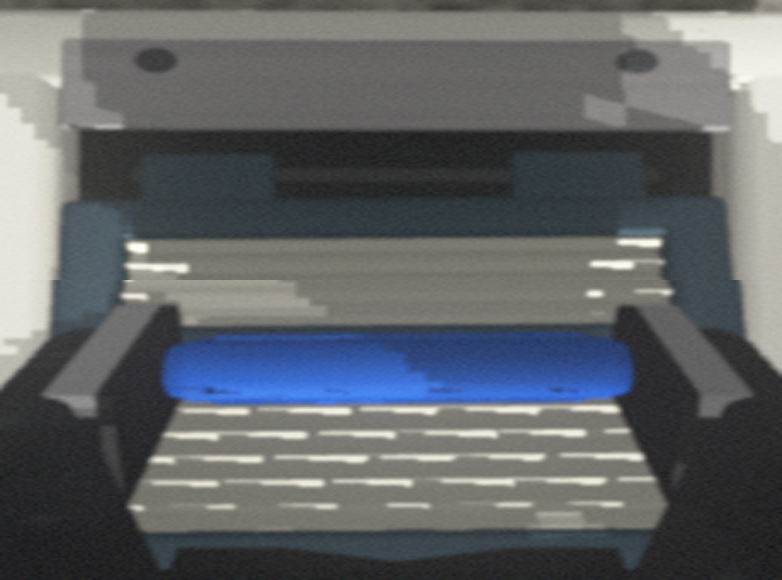

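View pics/d9a.png

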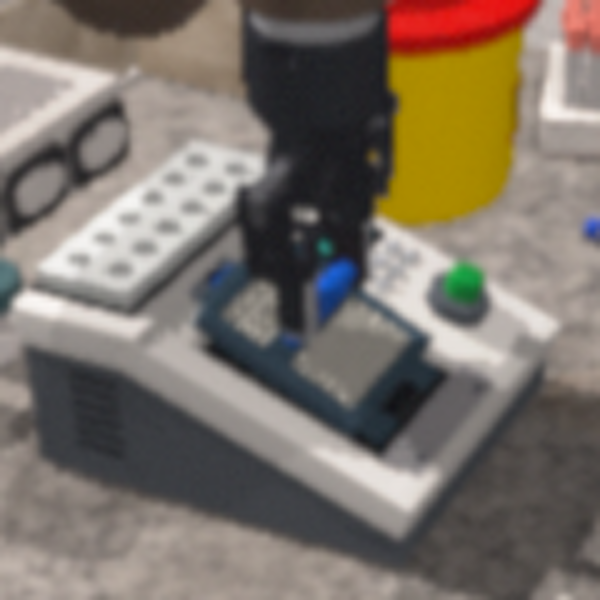

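Run:
```python
from fh import *
p=pickle.load(open('w9.pkl','rb'));s=arm.read_state()
fith(p,s,[[-62.5,-38,4],[-62.5,38,4],[-48.5,-48,12],[-48.5,48,12]],[[246.8,137.5],[394.1,136.5],[223.2,161],[418.2,160]])
print(pk(p,bayw(q,[[10,-50.5,12],[10,50.5,12]]),0))
```

```text
zo,pitchdeg,dx,dy 195.5 24.4 [5.3 0. ] [0.4, -0.2, -0.1, 0.8, -0.4, -0.8, 0.2, 0.1, -0.1, 1.6]
lug [[16.2 -0.5  5.6]] [[549.6 -42.4  53.8]]
edge [[140.8  -0.3  15.8]] [[663.  -37.2 106. ]]
rib [[85.3 -0.6 49.4]] [[599.6 -40.3 118.6]]
[[222.87155398 124.64839011]
 [420.15384792 125.23052728]]
```

Call:
play_rows --moves '[[[0, 0, -0.01], 0, 0.2], [[0, 0, -0.018], 0, 0.2], [[0, 0, -0.018], 0, 0.2]]'

```text
clock: 10.25
position: [597.1, -40.8, 274.2]
ee_rot: [-0.024, 1.0, 0.002, 0.003]
contact_force: [-7.1, 1.0, 11.1]
gripper_width: 54.3
```

```bash
python3 look.py 10
python3 - <<'E'
import cv2
a=cv2.imread('pics/w10.png')
cv2.imwrite('pics/w10a.png',cv2.resize(a[60:200,205:435],None,fx=3.4,fy=4,interpolation=cv2.INTER_CUBIC))
E
```

```text
[597.1250576  -40.84962705 274.16257208] [-0.02414313  0.99970238  0.00174569  0.00303679] [-7.06275808  1.04460937 11.0821378 ] [ 0.3603765   1.66959399 -0.01220699] 54.29020100464072 10.25
```

View pics/w10a.png

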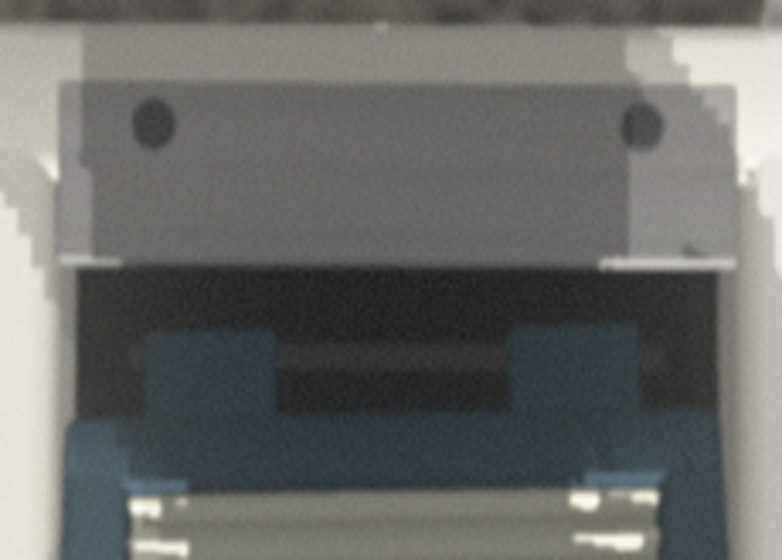

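Call:
play_rows --moves '[[[-0.012, 0, -0.01], 0, 0.2], [[-0.024, -0.001, -0.016], 0, 0.2], [[-0.036, -0.002, -0.022], 0, 0.2], [[-0.045, -0.002, -0.025], 0, 0.2], [[-0.045, -0.002, -0.025], 0, 0.2]]'

```text
clock: 10.98
position: [584.2, -41.4, 267.0]
ee_rot: [-0.024, 1.0, 0.002, 0.004]
contact_force: [1.2, 0.3, 0.3]
gripper_width: 54.0
```

```bash
python3 look.py 11
python3 - <<'E'
import cv2
a=cv2.imread('pics/w11.png')
cv2.imwrite('pics/w11a.png',cv2.resize(a[60:200,205:435],None,fx=3.4,fy=4,interpolation=cv2.INTER_CUBIC))
E
```

```text
[584.21209043 -41.39430262 267.00551881] [-0.02421932  0.99969566  0.00178255  0.0043392 ] [1.21842918 0.30000033 0.32508799] [ 0.12569545 -0.66843647 -0.04432647] 54.03306354777939 10.975
```

View pics/w11a.png

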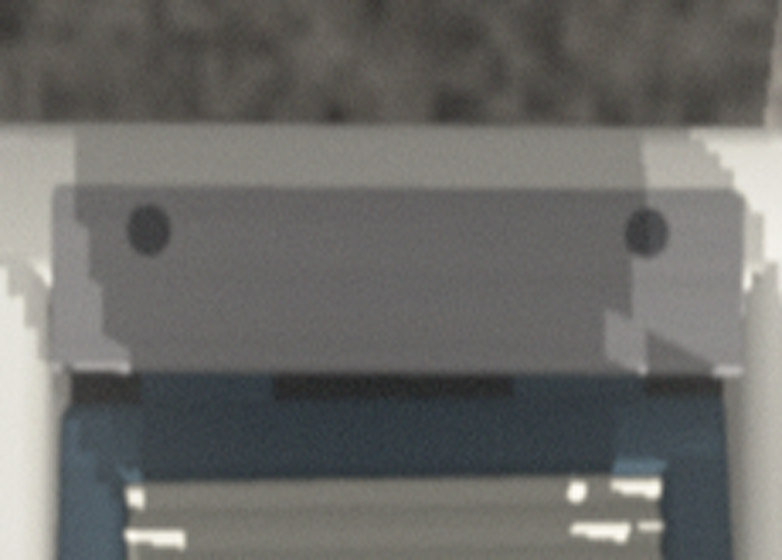

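View pics/d11a.png

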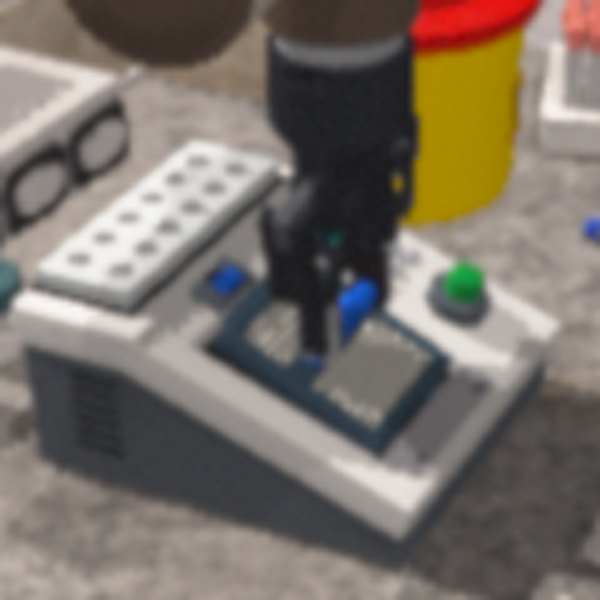

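Call:
play_rows --moves '[[[0, 0, 0], 0, -0.1], [[0, 0, 0], 0, -0.6], [[0, 0, 0], 0, -0.6], [[0, 0, 0.08], 0, -0.6], [[0, 0, 0.2], 0, -0.2]]'

```text
clock: 11.7
position: [583.7, -41.5, 326.0]
ee_rot: [-0.024, 1.0, 0.001, 0.002]
contact_force: [1.0, 0.6, 0.1]
gripper_width: 52.0
```

```bash
python3 look.py 12
```

```text
[583.68309859 -41.47693963 326.03192694] [-0.02417808  0.99970524  0.00145692  0.00165096] [0.96490303 0.56567897 0.13261131] [-0.00220941 -0.06774641  0.03285003] 52.049058230389996 11.7
```

View pics/d12a.png

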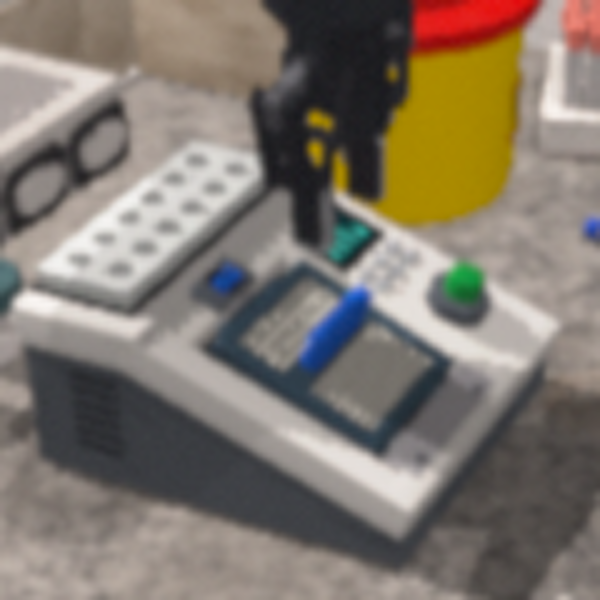

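View pics/w12.png

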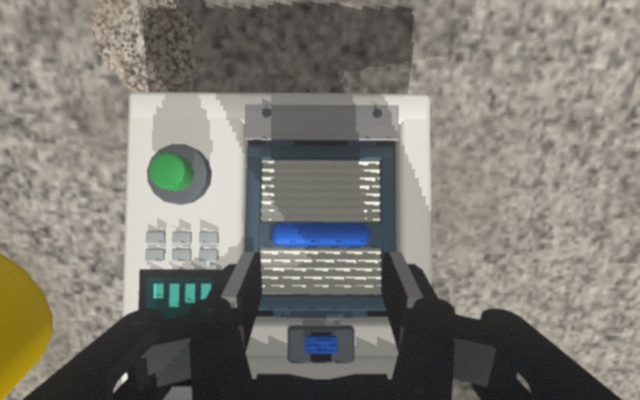

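Call:
play_rows --moves '[[[0.08, 0.005, 0], 0, 1], [[0.155, 0.01, 0], 0, 1], [[0.155, 0.01, 0], 0, 1], [[0.155, 0.01, -0.08], 0, 1], [[0.155, 0.01, -0.14], 0, 1], [[0.155, 0.01, -0.15], 0, 1]]'

```text
clock: 12.55
position: [630.4, -38.5, 284.1]
ee_rot: [-0.025, 1.0, 0.002, 0.005]
contact_force: [0.4, -0.2, 0.0]
gripper_width: 0.1
```

Call:
play_rows --moves '[[[0, 0, -0.015], 0, 1], [[0, 0, -0.03], 0, 1], [[0, 0, -0.03], 0, 1]]'

```text
clock: 12.92
position: [630.7, -38.5, 275.9]
ee_rot: [-0.025, 1.0, 0.002, 0.006]
contact_force: [-0.7, -1.0, 1.7]
gripper_width: -0.2
```

```bash
python3 look.py 13
```

```text
[630.66081361 -38.4965809  275.91797778] [-0.02469975  0.99967415  0.00157466  0.00624724] [-0.71951493 -0.96468831  1.70560824] [-0.06481577 -0.11263259 -0.0320558 ] -0.19729664340057027 12.925
```

View pics/w13.png

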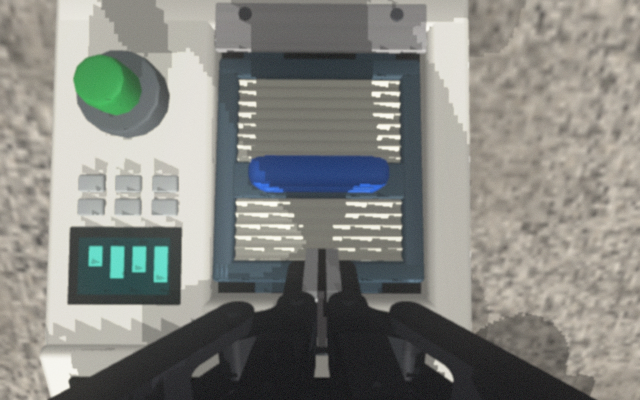

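View pics/d13a.png

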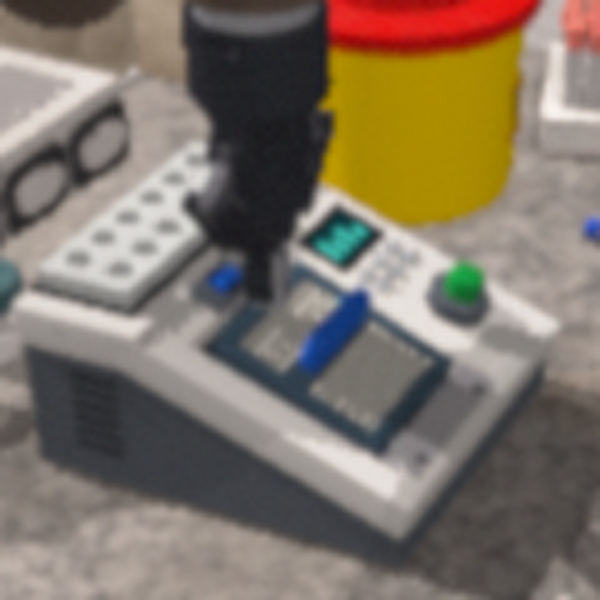

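Call:
play_rows --moves '[[[0, 0, -0.015], 0, 1], [[0, 0, -0.03], 0, 1], [[0, 0, -0.03], 0, 1]]'

```text
clock: 13.4
position: [631.1, -38.4, 269.3]
ee_rot: [-0.025, 1.0, 0.001, 0.007]
contact_force: [-3.4, 0.8, 12.1]
gripper_width: -0.1
```

Call:
play_rows --moves '[[[0, 0, -0.015], 0, 1], [[0, 0, -0.03], 0, 1], [[0, 0, -0.03], 0, 1]]'

```text
clock: 13.78
position: [630.8, -38.1, 268.8]
ee_rot: [-0.027, 1.0, 0.0, 0.009]
contact_force: [-16.1, 3.6, 38.0]
gripper_width: 0.1
```

Call:
play_rows --moves '[[[0, 0, 0.06], 0, 1], [[-0.08, -0.08, 0.2], 0, 1], [[-0.17, -0.17, 0.2], 0, 1], [[-0.17, -0.17, 0.2], 0, 1]]'

```text
clock: 14.28
position: [577.8, -90.4, 328.6]
ee_rot: [-0.025, 1.0, 0.001, 0.008]
contact_force: [0.0, -0.6, 0.2]
gripper_width: 0.1
```

```bash
python3 look.py 14
python3 - <<'E'
from fh import *
s=arm.read_state();p=pickle.load(open('w14.pkl','rb'))
print('plunger px',pk(p,bayw(q,[34,-89,38]),0), bayw(q,[34,-89,38]), bayw(q,[34,-89,28]))
for t in ['reset_plunger_top','catch']: print(arm.look_for(t,arm.get_image('wrist'))[:1])
E
```

```text
[577.78760515 -90.41664123 328.59245571] [-2.54338313e-02  9.99643742e-01  6.69628780e-04  8.06601206e-03] [ 0.01971691 -0.59126848  0.21979694] [0.00362102 0.03077611 0.01546167] 0.07671304664620703 14.275
plunger px [[254.18888061 178.70133763]] [[ 559.14917689 -130.58020847   90.33700446]] [[ 562.5660681  -130.42976816   80.94007826]]
[{'centre': [557.3, -105.7, 75.1], 'conf': 0.74}]
[{'centre': [524.4, -324.2, 12.0], 'conf': 0.22}]
```

View pics/w14.png

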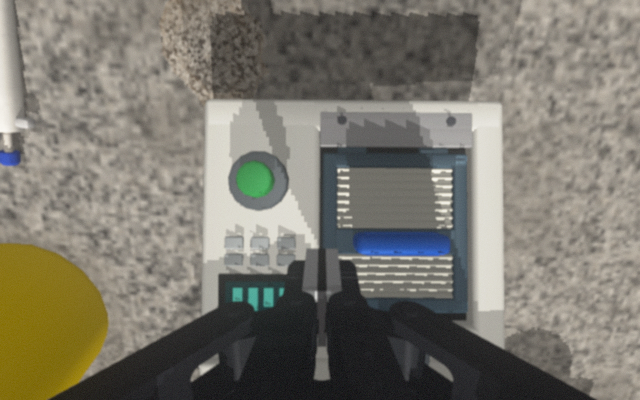

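View pics/d14a.png

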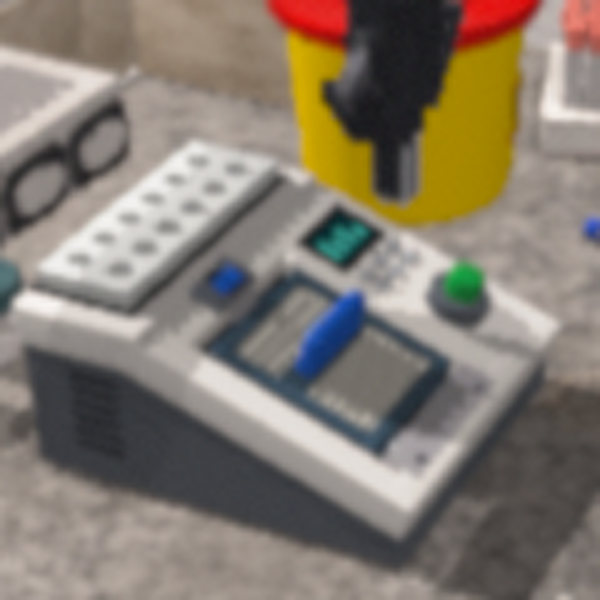

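Call:
play_rows --moves '[[[-0.03, 0.17, -0.05], 0, 1], [[-0.06, 0.35, -0.1], 0, 1], [[-0.06, 0.35, -0.1], 0, 1]]'

```text
clock: 14.95
position: [561.9, 19.8, 296.4]
ee_rot: [-0.03, 1.0, 0.0, 0.007]
contact_force: [-0.0, -1.0, 0.1]
gripper_width: -0.1
```

```bash
python3 look.py 15
python3 - <<'E'
from fh import *
p=pickle.load(open('w15.pkl','rb')); 
P=[[122,-12,14],[122,12,14],[127,-12,14],[127,12,14],[125.5,-30,4],[125.5,30,4],[119.5,-48,12],[119.5,48,12]]
print(pk(p,bayw(q,P),0).round(0).tolist())
u=pk(p,bayw(q,[127,0,12]),0)[0].astype(int); a=cv2.imread('pics/w15.png'); x0=max(u[0]-90,0);y0=max(u[1]-75,0);print(x0,y0)
cv2.imwrite('pics/w15a.png',cv2.resize(a[y0:y0+120,x0:x0+160],None,fx=5,fy=5,interpolation=cv2.INTER_CUBIC))
E
```

```text
[561.90413004  19.7891837  296.44507103] [-2.97446017e-02  9.99533763e-01  8.43290526e-05  6.89262884e-03] [-0.04585164 -0.99292431  0.05606165] [-0.019243    0.05153794  0.02058488] -0.10149006815203919 14.95
[[191.0, 369.0], [233.0, 369.0], [191.0, 378.0], [233.0, 378.0], [167.0, 367.0], [267.0, 369.0], [130.0, 362.0], [296.0, 364.0]]
122 301
```

View pics/w15a.png

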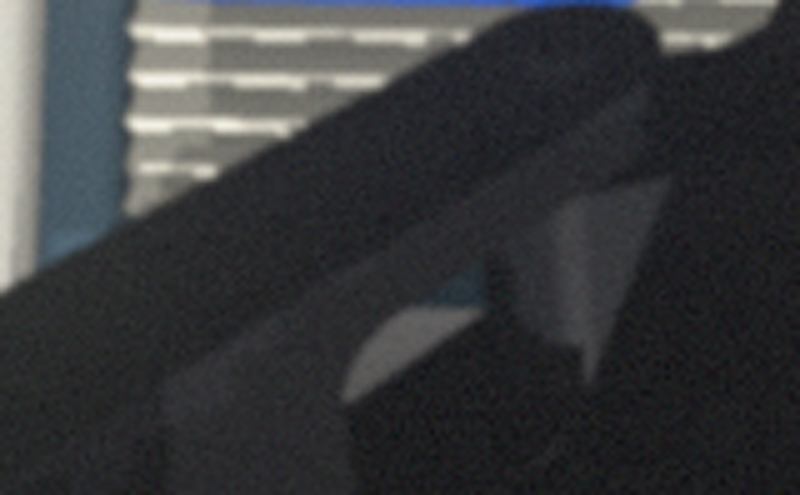

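View pics/w15.png

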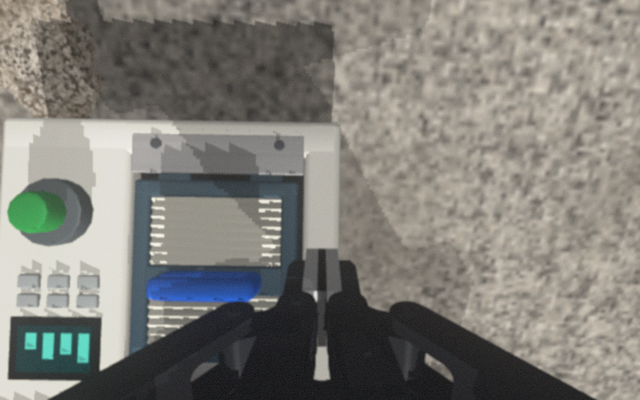

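Call:
play_rows --moves '[[[0.12, 0.1, 0.06], 0, 0.5], [[0.25, 0.2, 0.08], 0, 0.5], [[0.3, 0.22, 0.1], 0, 0.5], [[0.3, 0.22, 0.1], 0, 0.5]]'

```text
clock: 15.55
position: [653.8, 82.9, 327.7]
ee_rot: [-0.028, 1.0, 0.0, 0.009]
contact_force: [-0.2, -0.1, -0.1]
gripper_width: 21.4
```

```bash
python3 look.py 16
python3 - <<'E'
from fh import *
p=pickle.load(open('w16.pkl','rb')); 
P=[[122,-12,14],[122,12,14],[127,-12,14],[127,12,14],[125.5,-30,4],[125.5,30,4],[119.5,-48,12],[119.5,48,12]]
print(pk(p,bayw(q,P),0).round(0).tolist())
u=pk(p,bayw(q,[127,0,12]),0)[0].astype(int); a=cv2.imread('pics/w16.png'); x0=max(u[0]-80,0);y0=max(u[1]-60,0);print(x0,y0)
cv2.imwrite('pics/w16a.png',cv2.resize(a[y0:y0+120,x0:x0+160],None,fx=5,fy=5,interpolation=cv2.INTER_CUBIC))
E
```

```text
[653.84694954  82.94055728 327.66305336] [-2.76419148e-02  9.99580101e-01  1.87401502e-04  8.68973269e-03] [-0.1823322  -0.14798453 -0.11342319] [-0.03619039  0.11971914 -0.03673835] 21.43066714575455 15.55
[[90.0, 192.0], [132.0, 193.0], [90.0, 201.0], [132.0, 201.0], [70.0, 199.0], [171.0, 200.0], [30.0, 188.0], [196.0, 189.0]]
32 141
```

View pics/w16a.png

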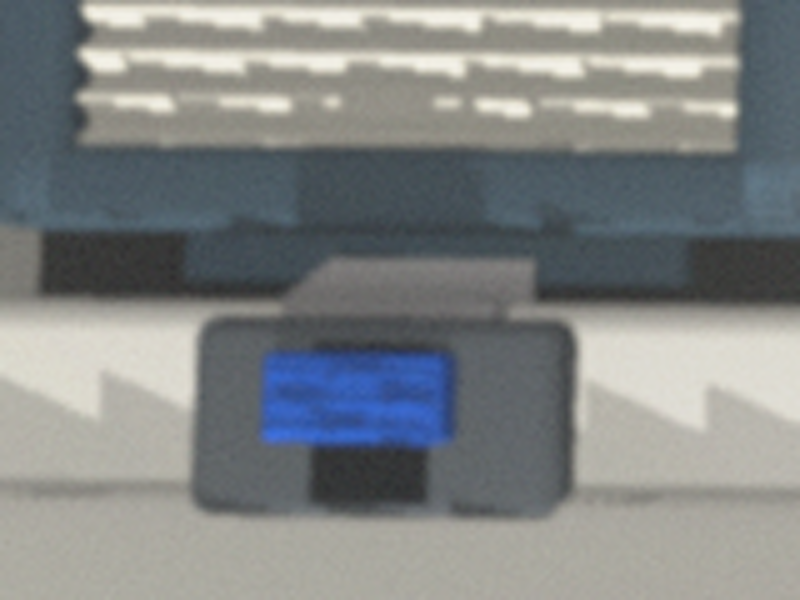

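Call:
play_rows --moves '[[[-0.1, -0.18, 0], 0, 1], [[-0.2, -0.36, 0], 0, 1], [[-0.3, -0.54, 0], 0, 1], [[-0.353, -0.712, -0.02], 0, 1], [[-0.353, -0.712, -0.08], 0, 1], [[-0.353, -0.712, -0.15], 0, 1], [[-0.353, -0.712, -0.18], 0, 1]]'

```text
clock: 16.52
position: [545.0, -132.1, 272.3]
ee_rot: [-0.027, 1.0, 0.0, 0.006]
contact_force: [0.4, 0.4, 0.5]
gripper_width: -0.3
```

```bash
python3 look.py 17
python3 - <<'E'
from h import *
a=cv2.imread('pics/d17.png'); cv2.imwrite('pics/d17b.png',cv2.resize(a[100:220,260:380],None,fx=5,fy=5,interpolation=cv2.INTER_CUBIC))
E
```

```text
[ 545.01034195 -132.06531412  272.30136564] [-2.66529662e-02  9.99624064e-01  1.20532609e-04  6.42921090e-03] [0.44520909 0.36411423 0.5345051 ] [-0.05150721  0.04658785  0.01918305] -0.256670274968131 16.525
```

View pics/w17.png

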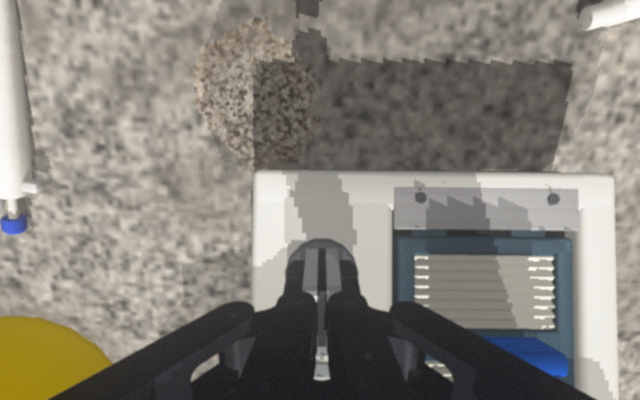

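View pics/d17b.png

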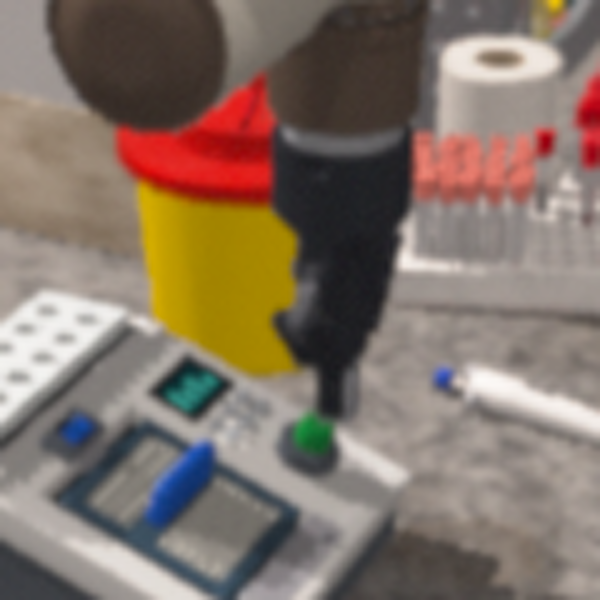

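Call:
play_rows --moves '[[[0.015, 0.005, -0.02], 0, 1], [[0.017, 0.005, -0.035], 0, 1], [[0.022, 0.005, -0.05], 0, 1], [[0.025, 0.005, -0.058], 0, 1], [[0.025, 0.005, -0.058], 0, 1]]'

```text
clock: 17.25
position: [554.1, -129.8, 257.1]
ee_rot: [-0.028, 1.0, -0.0, 0.008]
contact_force: [-1.8, 1.5, 8.6]
gripper_width: -0.1
```

Call:
play_rows --moves '[[[0.001, 0, -0.007], 0, 1], [[0.001, 0, -0.007], 0, 1]]'

```text
clock: 17.5
position: [554.2, -129.7, 257.0]
ee_rot: [-0.028, 1.0, -0.001, 0.008]
contact_force: [-5.8, 1.3, 10.8]
gripper_width: -0.1
```

```bash
python3 look.py 18
python3 - <<'E'
from h import *
a=cv2.imread('pics/d18.png'); cv2.imwrite('pics/d18b.png',cv2.resize(a[140:220,290:370],None,fx=7,fy=7,interpolation=cv2.INTER_CUBIC))
E
```

```text
[ 554.23310336 -129.69773869  256.96990397] [-2.82691675e-02  9.99567229e-01 -5.65724587e-04  8.11722296e-03] [-5.78447686  1.30253467 10.79788807] [ 0.35287869  1.28011951 -0.04205124] -0.13484509384575166 17.5
```

View pics/d18b.png

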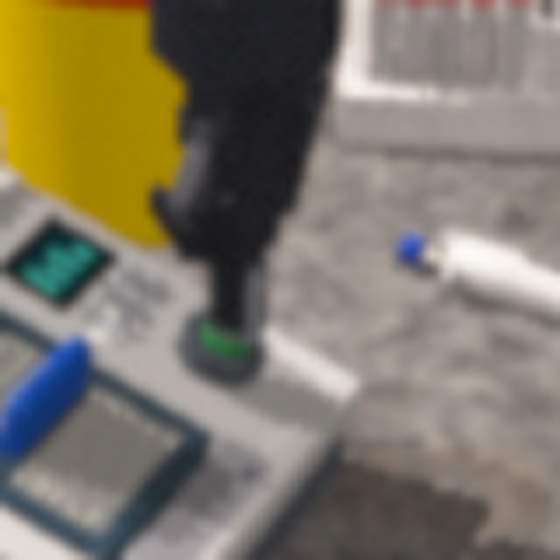

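Call:
play_rows --moves '[[[0.002, 0, -0.012], 0, 1], [[0.003, 0, -0.02], 0, 1], [[0.003, 0, -0.02], 0, 1]]'

```text
clock: 17.98
position: [554.5, -129.5, 256.5]
ee_rot: [-0.029, 1.0, -0.001, 0.008]
contact_force: [-12.8, 5.1, 30.6]
gripper_width: -0.1
```

Position no longer changes while the force has risen to 30 N, so the plunger is at its stop. Backing off.

Call:
play_rows --moves '[[[-0.01, 0, 0.05], 0, 1], [[-0.02, 0, 0.15], 0, 1], [[-0.1, 0.1, 0.3], 0, 1], [[-0.15, 0.25, 0.35], 0, 0], [[0, 0.45, 0.35], 0, 0], [[0.2, 0.6, 0.3], 0, 0], [[0.33, 0.7, 0.25], 0, 0], [[0.33, 0.7, 0.25], 0, 0], [[0.33, 0.7, 0.25], 0, 0]]'

```text
clock: 19.1
position: [653.6, 81.0, 330.0]
ee_rot: [-0.03, 1.0, -0.002, 0.007]
contact_force: [-0.5, -0.2, 0.4]
gripper_width: 42.4
```

```bash
python3 look.py 19
python3 - <<'E'
from fh import *
p=arm.get_image('scene'); cv2.imwrite('pics/s19.png',np.array(p['pixels'])[100:,150:450,::-1].repeat(2,0).repeat(2,1))
for t in ['marker','pipette','tube_red','spec_cup']: print(t,[(np.round(d['centre'],1).tolist(),round(d['conf'],2)) for d in arm.look_for(t,p)[:1]])
p=pickle.load(open('w19.pkl','rb'))
u=pk(p,bayw(q,[127,0,12]),0)[0].astype(int); a=cv2.imread('pics/w19.png'); x0=max(u[0]-80,0);y0=max(u[1]-60,0);print(u)
cv2.imwrite('pics/w19a.png',cv2.resize(a[y0:y0+120,x0:x0+160],None,fx=5,fy=5,interpolation=cv2.INTER_CUBIC))
E
```

```text
[653.59926723  80.97942382 330.02328935] [-0.0297378   0.99953419 -0.00162623  0.00666424] [-0.47931002 -0.19474223  0.38928316] [-0.04796088  0.10096821  0.01129948] 42.36013015948353 19.1
marker [([405.1, 67.6, 13.7], 0.49)]
pipette [([487.8, -334.0, 18.5], 0.59)]
tube_red [([419.3, -373.8, 10.2], 0.79)]
spec_cup [([403.5, 302.5, 42.0], 0.58)]
[120 201]
```

View pics/w19.png

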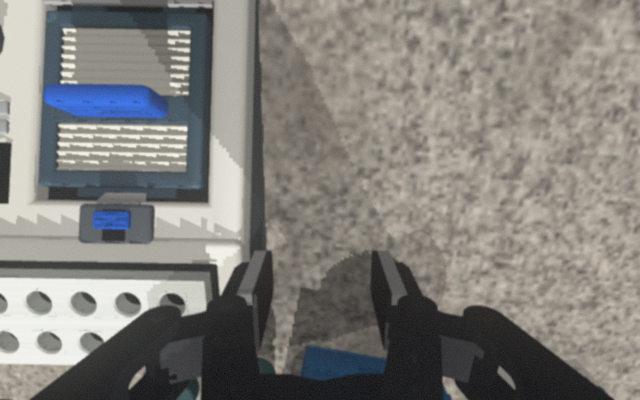

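View pics/w19a.png

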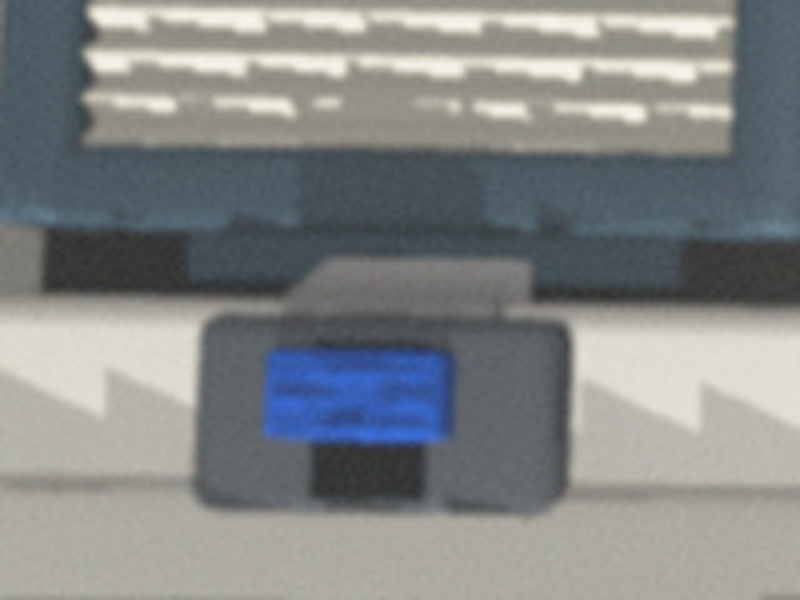

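View pics/s19.png

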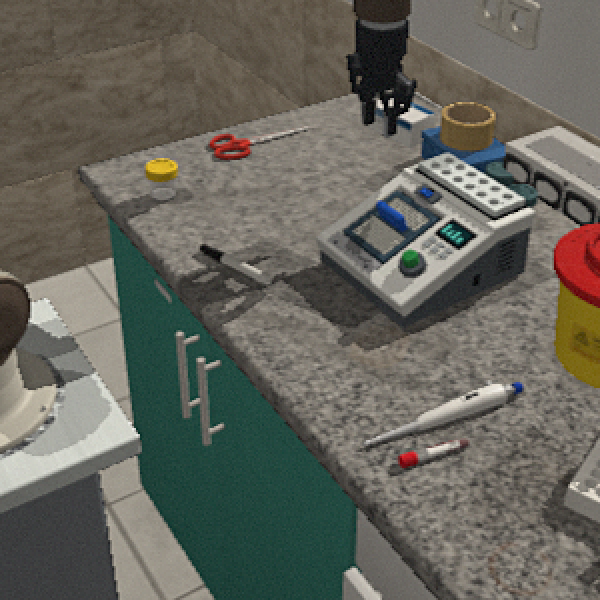

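View pics/d19a.png

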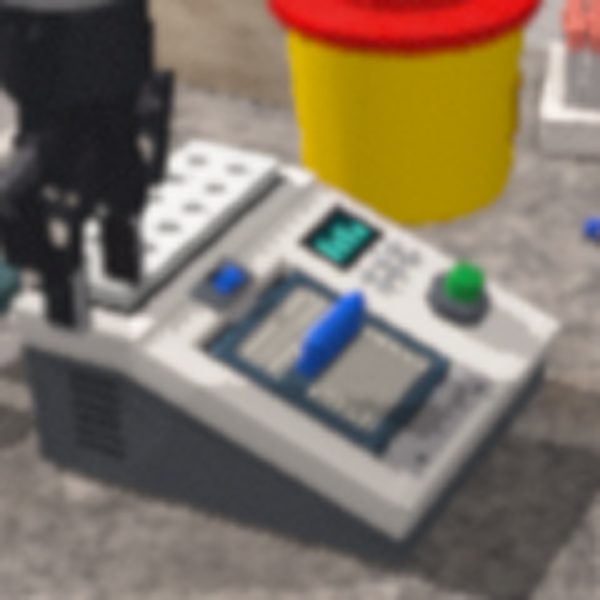

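```bash
python3 -c "
from bench import arm
print(arm.job_done())"
```

```text
the job is handed in; nothing more can be done
None
```

The filter is refitted with its catch snapped, the reset plunger has been pressed and has come back out, and I have handed the job in. It took about 19 s of the 58 s allowed.

**What I did**
- **Grip:** The moves only turn the tool about the vertical, so I could not tilt the filter directly. I gripped the blue rib by its two ends instead of across its 12 mm. I then pressed the catch end down on the top of the catch's thumb tab, so the filter pivoted in the grip with its upper edge raised. This touched the thumb tab, though it did not need touching.
- **Fit:** I slid the two lugs under the lip, let go, and pressed the upper end down with closed fingers, reaching 38 N.
- **Plunger:** I pressed the plunger until it stopped moving (30 N at the end), then backed off.

**Last checks**
- **Filter and catch:** The wrist picture shows the steel nose over the filter's ledge and the lug end under the lip. The side picture shows the filter flush with the case. I had also checked that the catch had snapped before pressing the plunger.
- **Plunger:** The side and scene pictures show it back out. There was no joint reading, so "fully in" rests on the force rising while the position held, and on the side picture.
- **Other things:** The networks found the marker, pipette, tube and cup within about 5 mm of their first positions, about the networks' own accuracy.
- **Robot:** The gripper was clear of everything and the contact force was near zero.

**Checks that disagreed:** The last network reading for the plunger top was about 25 mm off what I computed from the picture. One early reading for the catch tab was also wrong. I used my own fits in both cases.

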